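Load the large cell into the spring holder and clamp it

TASK

Take the large cell out of the wooden storage tray and load it into the holder, flat end against the coil spring and button end against the brass plate, lying fully home in its two saddles. When it is in and you have let go of it, push the toggle clamp's handle all the way down over centre so that the rubber pad holds the cell. Leave the small cell, the brass weight and the meter where they are.

Things in the scene. Friction and masses are not known exactly. Their poses are not given: they have to be found in the camera images.
- cell: The large cell: plain dark grey cylinder, 33 mm diameter, 61 mm long, about 140 g. Origin at its middle on its axis; +x runs along the axis to the button end, -x to the flat end. Starts sunk in one of the tray's troughs (either), axis 30.5 mm above the bench; walls cover its sides to the top, so there only its two ends (61 mm apart) can be gripped. Rolls on a flat surface.
- cell_nub (a point): Tip of the large cell's button, 30.5 mm along +x from the cell's origin. The button is a steel stub 9.5 mm across and 3 mm long (part of the 61 mm).
- small_cell: Bystander: a smaller cell of the same look, 26 mm diameter, 50 mm long, in the other trough; origin at its middle. Not to be moved.
- tray: Fixed plywood storage tray, 60 mm along its x, 103 mm along its y, 50 mm high. Origin at the centre of its underside. Two troughs along its x, centred at y = +25 and -25 mm, 37 mm wide, floor 14 mm and walls 50 mm above the bench, ends open; nothing stands beyond the ends, so fingers can go down there.
- rest: Fixed low wooden rest to lay a cell on for changing the grip (optional): base 56 x 40 x 10 mm, two rails along its x, 4 mm wide, middles at y = +10 and -10 mm, tops 18 mm above the bench. The large cell laid along x settles between the rails, axis about 32 mm above the bench, sides free. Origin at the centre of the underside.
- holder: Fixed cell holder; base plate 8 mm thick, 64 mm wide (y), x = -74 to +162 mm. Origin on the bench right below the middle of a loaded cell; +x runs from coil spring to brass plate to toggle clamp, z up. A loaded cell lies along x, axis 45 mm above the bench. Spring to plate is 55 mm, 6 mm less than the cell: it goes in tilted, flat end low, pushes the spring back, then its button end drops in.
- seat (a point): Where the middle of a loaded cell lies: 45 mm above the holder's origin. The cell lies in two V saddles (faces at 45 degrees) at holder x = -28 to -22 and +22 to +28 mm, 38 mm wide, tops about 38 mm above the bench. Between the saddles and at both sides fingers have room down to the base plate.
- end_plate (a point): Centre of the brass plate's face that the button touches: holder x = +30.5 mm, 45 mm above the bench. Plate and wall are 7.5 mm thick together, 40 mm wide, top 51 mm above the bench.
- spring_contact (a joint): How far the coil spring is pushed back, m: 0 free, 0.006 with a loaded cell, 0.016 at the stop. Its steel end disc (22 mm diameter, 45 mm above the bench) has its free face at holder x = -24.5 mm; it moves to -x. Takes 2 N plus 0.5 N per mm. The housing behind it spans x = -68 to -47 mm, 40 mm wide, top 58 mm above the bench.
- clamp_handle (a joint): Angle of the toggle clamp's handle, rad: 0 open (handle up, 65 degrees above level, leaning to holder +x; pad arm upright), 1.134 fully down (handle level, pointing to holder +x; pad on the cell). Pivot at holder x = +120 mm, y = 0, 60 mm above the bench. Past about 0.6 it snaps down by itself and stays; before that it springs back open. Takes about 11 N at the grip.
- handle_grip (a point): Point on the handle's axis, 80 mm from its pivot, inside the black round grip (18 mm diameter, from 41 to 104 mm from the pivot). Moves with the handle.
- clamp_pad: Rubber pad, 16 mm diameter, on the clamp's arm; origin at the centre of its face. The arm pivots at holder x = +105 mm, 78 mm above the bench, 91 mm from the pad. Open it stands upright, up to 175 mm above the bench, reaching back to about x = +74 mm. Closed, the sprung pad presses on a loaded cell's top at x = +14 mm with about 4 N.
- weight: Bystander: a brass knobbed weight, 40 mm diameter, 36 mm high, origin under its centre.
- meter: Bystander: a grey hand meter lying flat, 130 x 68 x 36 mm, origin under its centre.
Not all that is in view belongs to the job. Leave any green look-alike of the cell alone.

How it is judged:
By the outcome, as a careful person would: the job done as asked, in the order asked, and still so for the second after the job is handed in, with the robot touching nothing.
It also fails if it takes over 59 s, if anything falls off the work surface, if the arm or the gripper's body presses on something with over 40 N, if the wrist force passes 120 N, or if a joint passes its speed limit or range.

ROBOT

A 6-joint arm with a two-finger parallel gripper is mounted at the origin on the work surface. World frame = base frame: x ahead of the robot, y to its left, z up, the work surface at z = 0. Lengths are in m, angles in degrees, forces in N, time in s.
With the tool pointing down it reaches from about 0.25 to 0.725 m from the base axis. Payload 9.7 kg.
Tool frame: the origin (TCP) lies between the finger pads; the fingertips stand 11 mm ahead of it and the grasp point (between the pads) lies 8 mm behind it; z points along the fingers, y is the direction in which the jaws open and shut (so a half turn about z gives the same grasp; the last joint's range is limited). The gripper opens to 85 mm and grips with 20 to 120 N. Pads are 22 mm wide; open, the fingers measure 114 mm over their backs; the gripper's body (76 mm by 85 mm) begins 54 mm behind the grasp point. The pads swing forward as they close: fully open they stand 13 mm farther back than shut.
Start: joints at [-73.224, 4.979, 10.078, 95.1, 0, 90], TCP at [0.159, -0.527, 0.242] pointing down, gripper open.
Joint ranges: [-179.16, 179.16], [-48.56, 103.87], [-65.8, 70.77], [-126.05, 130.52], [-82.76, 87.17], [-180, 180]. Speed limits (degrees/s): [127.2, 127.2, 147.25, 180, 180, 180].

INTERFACE

Orientations are given as [roll, pitch, yaw] about the fixed x, y, z axes, in that order (R = Rz(yaw) Ry(pitch) Rx(roll)).
In Python, from workcell import bot gives the robot as it stands.
- The arm moves only by the tool play_rows, never from a script. Its argument "targets" is a list of rows, each an object of numbers: "fingers": the gripper command: -1 is shut, 1 is fully open, values between are in proportion; "x", "y", "z": the shift along the tool's x, y, z in m; "wx", "wy", "wz": the turn, a rotation vector about the tool's x, y, z in degrees. In form: [{"fingers": .., "x": .., "y": .., "z": .., "wx": .., "wy": .., "wz": ..}, ...]. A call has 1 to 20 rows; each row is the pose to reach, as a shift and turn from the pose commanded when the call began, along the tool's axes at that moment; what a row does not reach only later rows make up. A row lasts 1/12 s, in which the tool goes at most 41.7 mm and 7.16 degrees, less where a joint would pass 70% of its speed; a pose out of reach is approached as far as the arm can. A call with a gripper value outside its range is refused whole. The fingers move at their own pace and stop on an object; "grip_force" is the grip in N (left out, the last holds). Time passes only in rows, so rows that repeat a pose let the fingers close. It gives the time, the measured TCP pose, the force and the opening at its end, in the units of the state.
- bot.get_obs(): the state, without advancing time (a new reading comes with each control period).
- bot.camera(name): name is "scene" or "top" or "wrist"; returns (picture, depth): 480x640x3 uint8, blue, green, red; 480x640 float32, m along the optical axis (not along the pixel's ray), 0 where there is no reading.
- bot.get_calibration(name): a dict with "fx", "fy", "cx", "cy" (pixels), "camera_from_world" (4x4, takes a point from world to camera coordinates). Camera axes: x right, y down, z forward; pixel columns grow to the right and rows downward; lengths in m; the calibration is good to about 2 mm. A picture is of the moment at which its call begins: read the wrist's pose just before it. get_calibration takes no time and is no camera call; for the wrist camera it gives the pose at the moment of the call.
- bot.job_done(): hands the job in, once; it reports no verdict.
Trained networks look in the newest picture that a camera, given by its name, has taken for a name from the list of things; names that differ only in an ending like _2 or _b are one class to them, and where a whole thing is asked for, a point or a joint stands for the part that bears it (a point fixed in the world has none). Each returns a list of dicts, best first, with "confidence" (0 to 1); they miss things now and then, are a little off and sometimes report something else, mostly with a low value. They report only what shows in the picture. A call takes as long as a camera call. They do not tell look-alikes from the thing itself.
- bot.look_for(query, camera): "extent" ([left, top, right, bottom] in pixels, round what is visible of it).
- bot.outline_of(query, camera): "region" (480x640 bool, what is visible of it) and "extent" ([left, top, right, bottom] in pixels, round what is visible of it).
- bot.place_of(query, camera): "point" ([row, column] in pixels: a listed point, or the origin of a listed thing).
The state is a dict: "time": time; "q": joint angles; "qd": joint speeds; "joint_efforts": joint torques, N m; "ee_pos": TCP position; "tcp_rot": TCP orientation; "wrist_force": force on the tool from outside, world axes, zero at the start; "torque": the same for the moment, N m; "opening": finger opening in m.
Only numpy, scipy, OpenCV 4.12 (cv2) and the standard library are available. Lean on these libraries where they do the work, as an engineer would, in place of code of your own. Each camera call takes 0.05 s, during which the arm holds its last target.

## Working session

There is one attempt and no reset: what is moved stays moved. The work goes in short steps, Python scripts to look and compute and a tool call to move; the robot and the scene stay as the last step left them, time stands still between calls to the robot, and variables do not carry over. Pictures are saved under pics/ and viewed, and the job is handed in when it is done.

Besides the shell and the picture viewer there is one more tool, called after "Emit:" by a JSON object that holds its "api" and its "payload". play_rows: Moves the arm, as the interface text tells. Its arguments: {"type":"object","properties":{"targets":{"type":"array","items":{"type":"object","properties":{"fingers":{"type":"number"},"x":{"type":"number"},"y":{"type":"number"},"z":{"type":"number"},"wx":{"type":"number"},"wy":{"type":"number"},"wz":{"type":"number"}}}},"grip_force":{"type":"number"}},"required":["targets"]}

```bash
ls; mkdir -p pics
python3 - <<'E'
from workcell import bot
import cv2
o=bot.get_obs(); print(o)
for c in ['scene','top','wrist']:
    p,d=bot.camera(c); cv2.imwrite(f'pics/{c}0.png',p); 
    import numpy as np; np.save(f'pics/{c}0.npy',d)
    k=bot.get_calibration(c); print(c,k)
    for q in ['cell','small_cell','tray','rest','holder','clamp_handle','weight','meter']:
        try:
            r=bot.look_for(q,c); print(q,[(x['confidence'],x['extent']) for x in r][:4])
        except Exception as e: print(q,e)
    print(bot.get_obs()['time'])
E
```

```text
pics
{'time': 0.0, 'q': array([-7.32247377e+01,  5.01183523e+00,  1.00339125e+01,  9.50994440e+01,
       -1.62729387e-03,  9.00018456e+01]), 'qd': array([-0.07413163,  0.07776889, -0.01755002, -0.03018984, -0.03571571,
       -0.04845889]), 'joint_efforts': array([ 1.38345025e-03, -5.20385349e+01,  4.64805722e+01,  1.62471912e-02,
       -5.96137693e-05, -9.22083871e-06]), 'ee_pos': array([ 0.15867033, -0.52638966,  0.24157116]), 'tcp_rot': array([-1.79922633e+02,  1.62978448e-03,  1.67734189e+01]), 'wrist_force': array([-0.08901576, -0.24695756,  0.062971  ]), 'torque': array([ 0.03532631, -0.03390085,  0.09632015]), 'opening': 0.08555693699270633}
scene {'fx': 478.1783896475443, 'fy': 478.1783896475443, 'cx': 310.68562498653023, 'cy': 245.607775469201, 'camera_from_world': array([[-0.60486925,  0.7961823 ,  0.01506477,  0.29378082],
       [ 0.60569077,  0.47226758, -0.64039209, -0.23135361],
       [-0.51698344, -0.37822888, -0.7679004 ,  1.34797611],
       [ 0.        ,  0.        ,  0.        ,  1.        ]])}
cell [(0.97, [420.6, 318.2, 444.1, 346.6]), (0.84, [370.3, 349.1, 4
[... 1099 characters left out ...]
amp_handle []
weight [(0.47, [246.9, 184.9, 263.3, 204.0])]
meter [(0.96, [453.6, 302.0, 510.9, 360.0])]
0.9
wrist {'fx': 342.26301023310697, 'fy': 342.26301023310697, 'cx': 321.258568605493, 'cy': 233.9339642275516, 'camera_from_world': array([[ 2.89165838e-01, -9.57278694e-01,  7.86921969e-04,
        -5.52027114e-01],
       [-9.05166186e-01, -2.73156465e-01,  3.25668116e-01,
        -4.09806376e-02],
       [-3.11540196e-01, -9.48843891e-02, -9.45483823e-01,
         3.80486754e-01],
       [ 0.00000000e+00,  0.00000000e+00,  0.00000000e+00,
         1.00000000e+00]])}
cell []
small_cell []
tray []
rest []
holder []
clamp_handle []
weight []
meter [(0.94, [213.3, 0.0, 298.8, 41.7])]
1.35
```

View pics/scene0.png

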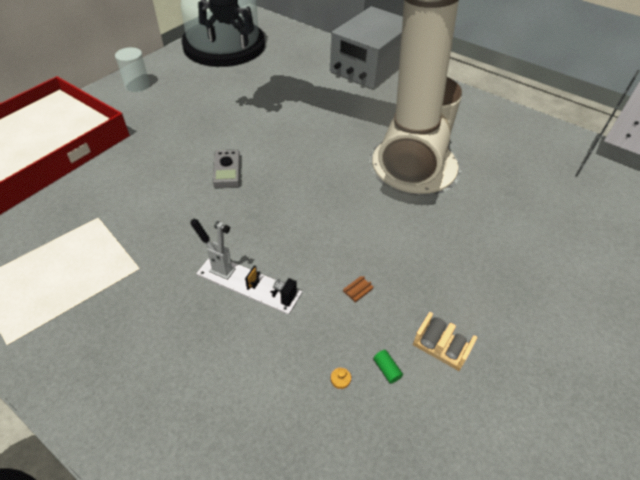

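View pics/top0.png

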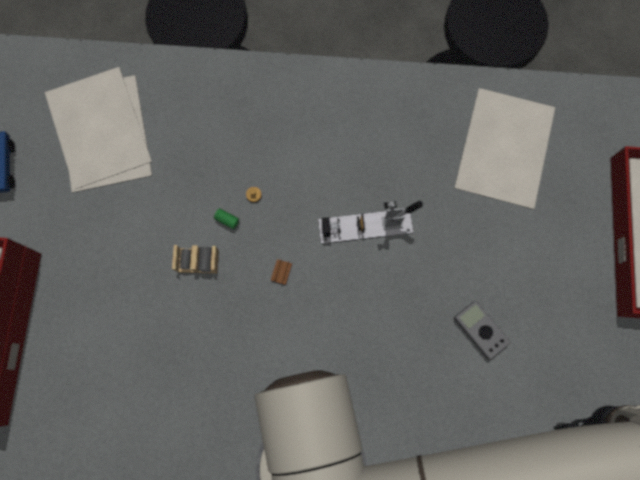

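Run:
```python
import cv2
p=cv2.imread('pics/top0.png'); cv2.imwrite('pics/topcrop.png',cv2.resize(p[180:290,165:305],None,fx=5,fy=5,interpolation=cv2.INTER_CUBIC))
cv2.imwrite('pics/topcrop2.png',cv2.resize(p[190:260,300:440],None,fx=5,fy=5,interpolation=cv2.INTER_CUBIC))
p=cv2.imread('pics/scene0.png'); cv2.imwrite('pics/scenecrop.png',cv2.resize(p[265:400,325:485],None,fx=4.5,fy=4.4,interpolation=cv2.INTER_CUBIC))
```

```text
(no output)
```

View pics/topcrop.png

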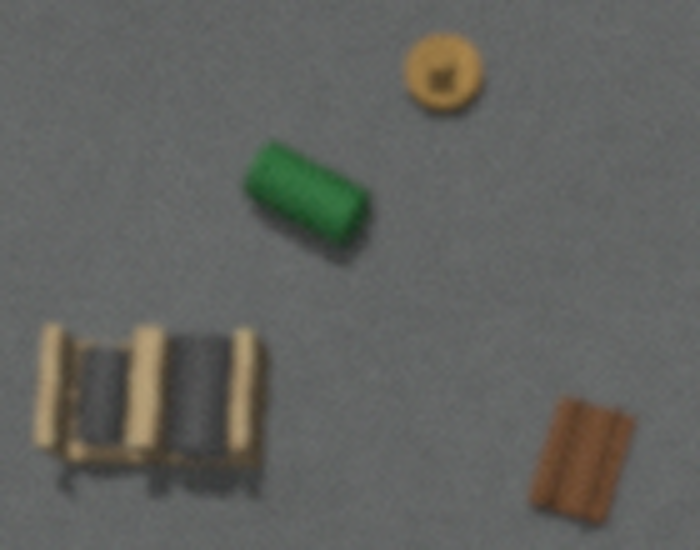

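View pics/topcrop2.png

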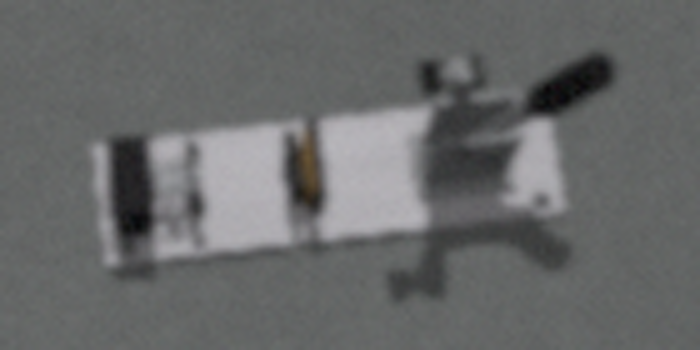

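View pics/scenecrop.png

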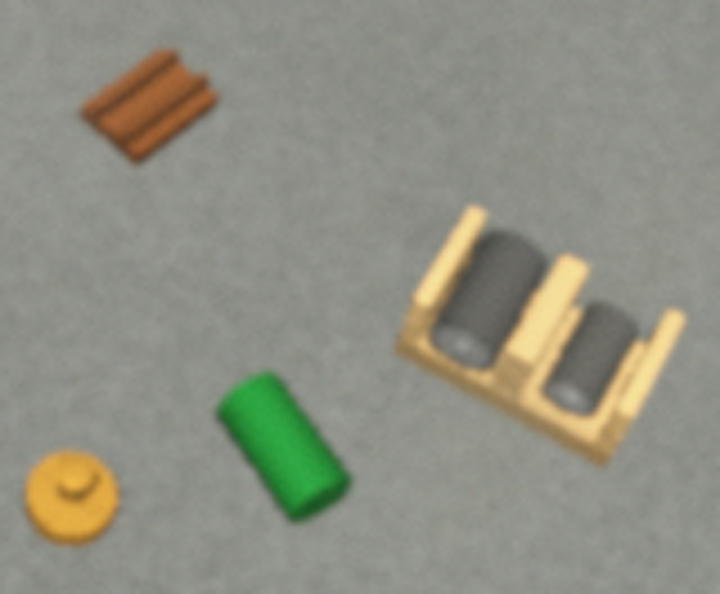

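```bash
cat > h.py <<'E'
import numpy as np, cv2
from scipy.spatial.transform import Rotation as R
from workcell import bot
def ray(k,u,v,z):
    T=np.linalg.inv(k['camera_from_world']); d=T[:3,:3]@np.array([(u-k['cx'])/k['fx'],(v-k['cy'])/k['fy'],1]); o=T[:3,3]
    return o+d*(z-o[2])/d[2]
def proj(k,P):
    P=np.atleast_2d(P); c=(k['camera_from_world'][:3,:3]@P.T).T+k['camera_from_world'][:3,3]
    return np.c_[c[:,0]/c[:,2]*k['fx']+k['cx'],c[:,1]/c[:,2]*k['fy']+k['cy']]
E
python3 - <<'E'
from h import *
k=bot.get_calibration('top')
for n,u,v,z in [('largecell',206,259.5,.047),('small',185,260,.043),('rest',281,272,.018),('holder left end',320,230,.008),('holder right end',413,223,.008),('spring house',326,227,.058),('plate',362,224,.051),('weight',254,195,.03),('green',226,219,.03),('tray',195,260,.05)]:
    print(n,ray(k,u,v,z).round(3))
E
```

```text
largecell [0.466 0.295 0.047]
small [0.462 0.348 0.043]
rest [0.454 0.111 0.018]
holder left end [0.572 0.023 0.008]
holder right end [ 0.608 -0.213  0.008]
spring house [0.567 0.007 0.058]
plate [ 0.584 -0.081  0.051]
weight [0.645 0.197 0.03 ]
green [0.577 0.261 0.03 ]
tray [0.462 0.321 0.05 ]
```

```bash
cat >> h.py <<'E'
def Rt(yaw,tilt=0): # tool down, tool x at yaw; 
    return R.from_euler('xyz',[180,0,yaw],degrees=True)
def rel(p,Rd,o=None):
    o=o or bot.get_obs()
    R0=R.from_euler('xyz',o['tcp_rot'],degrees=True)
    d=R0.inv().apply(np.array(p)-o['ee_pos']); w=np.degrees((R0.inv()*Rd).as_rotvec())
    n=max(np.linalg.norm(d)/.0417,np.linalg.norm(w)/7.16)
    print('xyz',d.round(4),'w',w.round(2),'rows>=%.1f'%n); return d,w
E
python3 - <<'E'
from h import *
rel([.585,-.03,.29],Rt(98.7))
E
```

```text
xyz [ 0.5514 -0.3524 -0.0477] w [ -0.    -0.   -81.93] rows>=15.7
```

Emit:
{"api": "play_rows", "payload": {"targets": [{"x": 0.551,"y": -0.352,"z": -0.048,"wz": -82},{"x": 0.551,"y": -0.352,"z": -0.048,"wz": -82},{"x": 0.551,"y": -0.352,"z": -0.048,"wz": -82},{"x": 0.551,"y": -0.352,"z": -0.048,"wz": -82},{"x": 0.551,"y": -0.352,"z": -0.048,"wz": -82},{"x": 0.551,"y": -0.352,"z": -0.048,"wz": -82},{"x": 0.551,"y": -0.352,"z": -0.048,"wz": -82},{"x": 0.551,"y": -0.352,"z": -0.048,"wz": -82},{"x": 0.551,"y": -0.352,"z": -0.048,"wz": -82},{"x": 0.551,"y": -0.352,"z": -0.048,"wz": -82},{"x": 0.551,"y": -0.352,"z": -0.048,"wz": -82},{"x": 0.551,"y": -0.352,"z": -0.048,"wz": -82},{"x": 0.551,"y": -0.352,"z": -0.048,"wz": -82},{"x": 0.551,"y": -0.352,"z": -0.048,"wz": -82},{"x": 0.551,"y": -0.352,"z": -0.048,"wz": -82},{"x": 0.551,"y": -0.352,"z": -0.048,"wz": -82},{"x": 0.551,"y": -0.352,"z": -0.048,"wz": -82},{"x": 0.551,"y": -0.352,"z": -0.048,"wz": -82},{"x": 0.551,"y": -0.352,"z": -0.048,"wz": -82},{"x": 0.551,"y": -0.352,"z": -0.048,"wz": -82}]}}

```text
$.targets[0]: bad value
```

Emit:
{"api": "play_rows", "payload": {"targets": [{"fingers": 1,"x": 0.551,"y": -0.352,"z": -0.048,"wx": 0,"wy": 0,"wz": -82},{"fingers": 1,"x": 0.551,"y": -0.352,"z": -0.048,"wx": 0,"wy": 0,"wz": -82},{"fingers": 1,"x": 0.551,"y": -0.352,"z": -0.048,"wx": 0,"wy": 0,"wz": -82},{"fingers": 1,"x": 0.551,"y": -0.352,"z": -0.048,"wx": 0,"wy": 0,"wz": -82},{"fingers": 1,"x": 0.551,"y": -0.352,"z": -0.048,"wx": 0,"wy": 0,"wz": -82},{"fingers": 1,"x": 0.551,"y": -0.352,"z": -0.048,"wx": 0,"wy": 0,"wz": -82},{"fingers": 1,"x": 0.551,"y": -0.352,"z": -0.048,"wx": 0,"wy": 0,"wz": -82},{"fingers": 1,"x": 0.551,"y": -0.352,"z": -0.048,"wx": 0,"wy": 0,"wz": -82},{"fingers": 1,"x": 0.551,"y": -0.352,"z": -0.048,"wx": 0,"wy": 0,"wz": -82},{"fingers": 1,"x": 0.551,"y": -0.352,"z": -0.048,"wx": 0,"wy": 0,"wz": -82},{"fingers": 1,"x": 0.551,"y": -0.352,"z": -0.048,"wx": 0,"wy": 0,"wz": -82},{"fingers": 1,"x": 0.551,"y": -0.352,"z": -0.048,"wx": 0,"wy": 0,"wz": -82},{"fingers": 1,"x": 0.551,"y": -0.352,"z": -0.048,"wx": 0,"wy": 0,"wz": -82},{"fingers": 1,"x": 0.551,"y": -0.352,"z": -0.048,"wx": 0,"wy": 0,"wz": -82},{"fingers": 1,"x": 0.551,"y": -0.352,"z": -0.048,"wx": 0,"wy": 0,"wz": -82},{"fingers": 1,"x": 0.551,"y": -0.352,"z": -0.048,"wx": 0,"wy": 0,"wz": -82},{"fingers": 1,"x": 0.551,"y": -0.352,"z": -0.048,"wx": 0,"wy": 0,"wz": -82},{"fingers": 1,"x": 0.551,"y": -0.352,"z": -0.048,"wx": 0,"wy": 0,"wz": -82},{"fingers": 1,"x": 0.551,"y": -0.352,"z": -0.048,"wx": 0,"wy": 0,"wz": -82}]}}

```text
time: 2.93
ee_pos: [0.5844, -0.0307, 0.2901]
tcp_rot: [-180.0, 0.0, 98.8]
wrist_force: [0.1, -0.2, 0.1]
opening: 0.0852
```

Run:
```python
from h import *
o=bot.get_obs(); k=bot.get_calibration('wrist')
p,d=bot.camera('wrist'); cv2.imwrite('pics/w1.png',p); np.save('pics/w1.npy',d)
import pickle; pickle.dump(k,open('pics/w1.pkl','wb'))
print(o['q'].round(1))
for q,z in [('seat',.045),('end_plate',.045),('holder',0),('handle_grip',.1325),('clamp_pad',.17),('rest',0)]:
    r=bot.place_of(q,'wrist')
    for x in r[:2]: print(q,x['confidence'],x['point'],ray(k,x['point'][1],x['point'][0],z).round(4))
```

```text
[ -3.   11.5  22.8 101.3  -0.   78.2]
seat 0.57 [207.0, 320.1] [ 0.5871 -0.0457  0.045 ]
end_plate 0.94 [235.0, 322.1] [ 0.5945 -0.0785  0.045 ]
holder 0.89 [196.6, 320.7] [ 0.5874 -0.0439  0.    ]
handle_grip 0.86 [377.9, 327.3] [ 0.6194 -0.2038  0.1325]
clamp_pad 0.89 [328.7, 322.2] [ 0.6008 -0.1197  0.17  ]
rest 0.85 [42.8, 226.7] [0.4598 0.1096 0.    ]
```

View pics/w1.png

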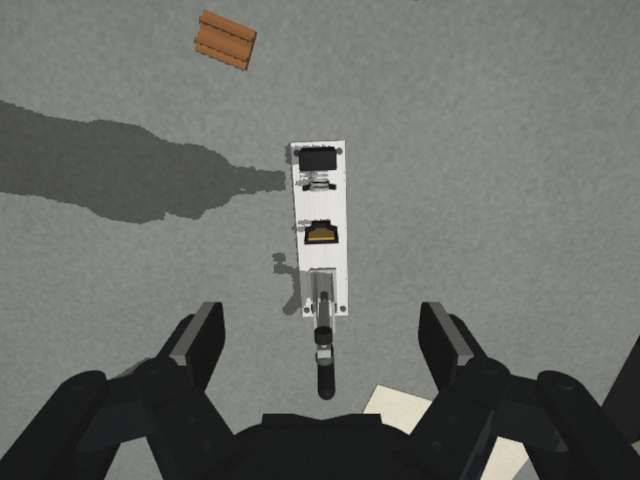

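Run:
```python
from h import *
import pickle
k=pickle.load(open('pics/w1.pkl','rb')); p=cv2.imread('pics/w1.png')
m=(p.min(2)>185).astype(np.uint8); m[:,:270]=0;m[:,365:]=0;m[:120]=0;m[335:]=0
def edges(rows):
    L=[];Rr=[]
    for v in rows:
        c=np.flatnonzero(m[v]); 
        if len(c)>5: L.append(ray(k,c[0]-.5,v,.008)); Rr.append(ray(k,c[-1]+.5,v,.008))
    return np.array(L),np.array(Rr)
L,Rr=edges(range(145,310))
for E in (L,Rr):
    f=cv2.fitLine(E[:,:2].astype(np.float32),cv2.DIST_HUBER,0,.0005,.0005).ravel(); print(f,np.degrees(np.arctan2(f[1],f[0])))
T=[];B=[]
for u in list(range(298,305))+list(range(336,343)):
    c=np.flatnonzero(m[:,u]); T.append(ray(k,u,c[0]-.5,.008)); B.append(ray(k,u,c[-1]+.5,.008))
print(np.median(T,0),np.median(B,0),len(L))
a=np.radians(-82); 
cv2.imwrite('pics/w1c.png',cv2.resize(p[130:400,250:400],None,fx=3.5,fy=2.2*1.0,interpolation=cv2.INTER_CUBIC)[:590])
cv2.imwrite('pics/w1c2.png',cv2.resize(p[130:260,280:360],None,fx=4.5,fy=4.5,interpolation=cv2.INTER_CUBIC))
```

```text
[ 0.28777122 -0.9576992   0.5715561  -0.09810071] -73.27543
[ 0.19604737 -0.98059446  0.62647223 -0.08383307] -78.694084
[0.57628504 0.02269446 0.008     ] [ 0.6118726  -0.20305749  0.008     ] 157
```

View pics/w1c2.png

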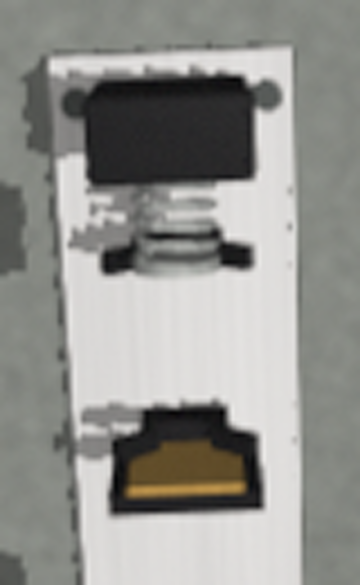

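Run:
```python
from h import *
import pickle
k=pickle.load(open('pics/w1.pkl','rb')); p=cv2.imread('pics/w1.png')
cv2.imwrite('pics/w1c3.png',cv2.resize(p[260:400,270:380],None,fx=4,fy=4,interpolation=cv2.INTER_CUBIC))
for u,v in [(291.1,142.2),(345.1,140),(302,318),(348,314)]: print(ray(k,u,v,.008).round(4))
```

```text
[0.543  0.0167 0.008 ]
[0.605  0.0289 0.008 ]
[ 0.5878 -0.2169  0.008 ]
[ 0.6501 -0.2007  0.008 ]
```

View pics/w1c3.png

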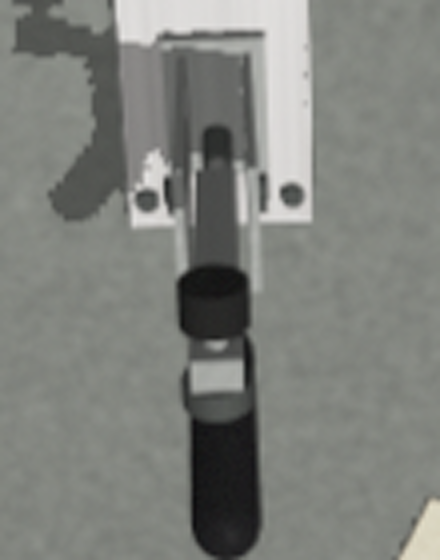

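```bash
cat >> h.py <<'E'
from scipy.optimize import least_squares
def fit(k,mod,px,x0): # mod: Nx3 local; returns x,y,yaw
    mod=np.array(mod,float);px=np.array(px,float)
    def P(s): 
        c,n=np.cos(s[2]),np.sin(s[2]); return np.c_[s[0]+c*mod[:,0]-n*mod[:,1],s[1]+n*mod[:,0]+c*mod[:,1],mod[:,2]]
    r=least_squares(lambda s:(proj(k,P(s))-px).ravel(),[x0[0],x0[1],np.radians(x0[2])],loss='soft_l1')
    print('pose',r.x[:2].round(4),np.degrees(r.x[2]).round(2),'resid px',r.fun.reshape(-1,2).round(2).tolist()); return r.x
E
python3 - <<'E'
from h import *
import pickle
k=pickle.load(open('pics/w1.pkl','rb'))
b=[(-.074,-.032,.008),(-.074,.032,.008),(.162,-.032,.008),(.162,.032,.008)]
px=[(291.1,142.2),(345.1,140.2),(302.5,317),(348,315.2)]
# housing top at z .058: x -68..-47, y+-20 ; crop px ; 
def c(u,v): return (280+u/4.5,130+v/4.5)
h=[(-.047,-.020,.058),(-.047,.020,.058)]
hp=[c(86,183),c(252,180)]
pl=[(.0305,-.02,.051),(.0305,.02,.051)]
s=fit(k,b,px,(.587,-.045,-79))
s=fit(k,b+h,px+hp,(.587,-.045,-79))
hand=[(.12+.08*np.cos(np.radians(65)),0,.06+.08*np.sin(np.radians(65)))]
def W(x,y,z): return (s[0]+np.cos(s[2])*x-np.sin(s[2])*y,s[1]+np.sin(s[2])*x+np.cos(s[2])*y,z)
for n,m in [('plate top l',(.0305,-.02,.051)),('plate top r',(.0305,.02,.051)),('grip',hand[0]),('disc top',(-.0245,0,.056)),('sad',(-.022,.019,.038)),('sad',(-.022,-.019,.038))]: 
    q=proj(k,W(*m))[0]; print(n,q.round(1),((q-[280,130])*4.5).round())
d=np.load('pics/w1.npy'); print(d[180,400],d[141+5,320], d[160,318],d[147,300])
E
```

```text
pose [ 0.5882 -0.0499] -78.92 resid px [[-0.37, 0.1], [0.36, -0.12], [-0.2, -0.09], [0.2, 0.15]]
pose [ 0.5877 -0.0498] -78.82 resid px [[-0.89, -0.06], [-0.15, -0.38], [-0.33, -0.21], [0.07, -0.04], [0.17, 0.83], [1.13, -0.07]]
plate top l [303.8 238.2] [107. 487.]
plate top r [338.6 236.9] [264. 481.]
grip [326.  375.3] [ 207. 1104.]
disc top [319.1 191.3] [176. 276.]
sad [336.1 189.5] [252. 268.]
sad [302.6 190.8] [102. 274.]
0.42387137 0.39830792 0.35780996 0.4016758
```

Run:
```python
from h import *
rel([.465,.29,.22],Rt(90))
```

```text
xyz [ 0.3356 -0.0693  0.0706] w [0.03 0.   8.71] rows>=8.4
```

Emit:
{"api": "play_rows", "payload": {"targets": [{"fingers": 1,"x": 0.336,"y": -0.069,"z": 0.07,"wx": 0,"wy": 0,"wz": 8.7},{"fingers": 1,"x": 0.336,"y": -0.069,"z": 0.07,"wx": 0,"wy": 0,"wz": 8.7},{"fingers": 1,"x": 0.336,"y": -0.069,"z": 0.07,"wx": 0,"wy": 0,"wz": 8.7},{"fingers": 1,"x": 0.336,"y": -0.069,"z": 0.07,"wx": 0,"wy": 0,"wz": 8.7},{"fingers": 1,"x": 0.336,"y": -0.069,"z": 0.07,"wx": 0,"wy": 0,"wz": 8.7},{"fingers": 1,"x": 0.336,"y": -0.069,"z": 0.07,"wx": 0,"wy": 0,"wz": 8.7},{"fingers": 1,"x": 0.336,"y": -0.069,"z": 0.07,"wx": 0,"wy": 0,"wz": 8.7},{"fingers": 1,"x": 0.336,"y": -0.069,"z": 0.07,"wx": 0,"wy": 0,"wz": 8.7},{"fingers": 1,"x": 0.336,"y": -0.069,"z": 0.07,"wx": 0,"wy": 0,"wz": 8.7},{"fingers": 1,"x": 0.336,"y": -0.069,"z": 0.07,"wx": 0,"wy": 0,"wz": 8.7},{"fingers": 1,"x": 0.336,"y": -0.069,"z": 0.07,"wx": 0,"wy": 0,"wz": 8.7}]}}

```text
time: 4.2
ee_pos: [0.4647, 0.2915, 0.2201]
tcp_rot: [-180.0, 0.0, 90.2]
wrist_force: [0.1, -0.5, 0.6]
opening: 0.0855
```

Run:
```python
from h import *
o=bot.get_obs(); k=bot.get_calibration('wrist')
p,d=bot.camera('wrist'); cv2.imwrite('pics/w2.png',p); np.save('pics/w2.npy',d)
import pickle; pickle.dump(k,open('pics/w2.pkl','wb'))
print(o['ee_pos'],o['tcp_rot'],o['time'],o['q'].round(1))
for q,z in [('cell',.0305),('cell_nub',.0305),('tray',0),('small_cell',.03)]:
    r=bot.place_of(q,'wrist')
    for x in r[:3]: print(q,x['confidence'],x['point'],ray(k,x['point'][1],x['point'][0],z).round(4))
```

```text
[0.46466772 0.29152045 0.22011362] [-1.79983211e+02  2.20388530e-02  9.01887969e+01] 4.2 [ 32.1   4.4   7.   92.6  -0.  121.9]
cell 0.97 [231.8, 431.9] [0.5763 0.2661 0.0305]
cell 0.64 [197.4, 329.3] [0.4743 0.3005 0.0305]
cell_nub 0.72 [197.6, 358.8] [0.5025 0.3004 0.0305]
cell_nub 0.63 [254.4, 419.5] [0.5663 0.2419 0.0305]
tray 0.86 [163.2, 327.5] [0.4728 0.3288 0.    ]
small_cell 0.83 [144.1, 324.0] [0.4689 0.3499 0.03  ]
```

View pics/w2.png

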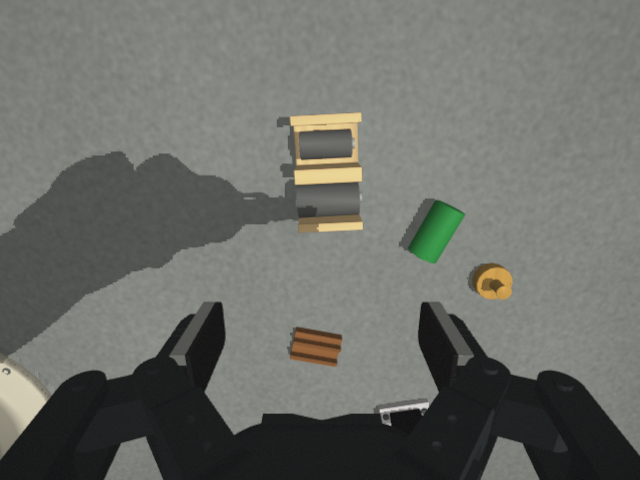

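Run:
```python
from h import *
p=cv2.imread('pics/w2.png')
cv2.imwrite('pics/w2c.png',cv2.resize(p[105:240,270:380],None,fx=4.4,fy=4.4,interpolation=cv2.INTER_CUBIC))
cv2.imwrite('pics/w2r.png',cv2.resize(p[315:375,280:350],None,fx=7,fy=7,interpolation=cv2.INTER_CUBIC))
```

```text
(no output)
```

View pics/w2c.png

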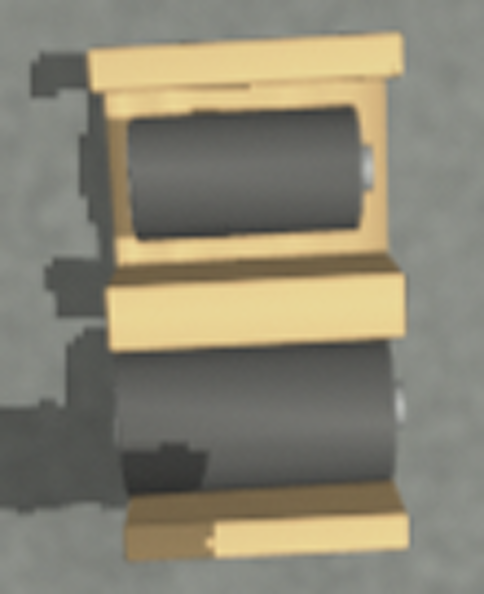

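View pics/w2r.png

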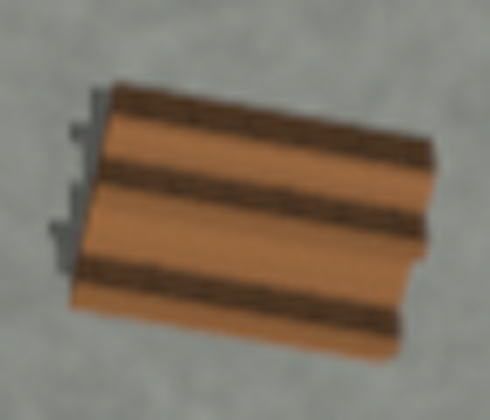

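Run:
```python
from h import *
import pickle
k=pickle.load(open('pics/w2.pkl','rb'))
t=lambda u,v:(270+u/4.4-.4,105+v/4.4-.4)
Y=[.0515,.0435,.0065,-.0065,-.0435,-.0515]
L=[(88,52),(92,90),(105,290),(110,350),(127,528),(125,560)]; Rr=[(403,33),(403,75),(405,272),(405,333),(405,515),(408,547)]
mod=[(-.03,y,.05) for y in Y]+[(.03,y,.05) for y in Y]
s=fit(k,mod,[t(*a) for a in L+Rr],(.466,.32,0))
c,n=np.cos(s[2]),np.sin(s[2]); print('trough -25 centre',s[0]+n*.025,s[1]-c*.025)
print('cell ends', [ray(k,*t(u,v),.0305).round(4) for u,v in [(405,405)]], ray(k,*t(118,400),.047).round(4), ray(k,*t(393,390),.047).round(4))
r=lambda u,v:(280+u/7-.4,315+v/7-.4)
ys=[(.02,0),(.02,.01),(.012,.01),(.012,.018),(-.008,.01),(-.008,.018),(-.02,.01)]
L=[(118,83),(105,115),(100,160),(97,180),(82,258),(78,278),(70,308)];Rr=[(435,140),(432,170),(428,213),(425,238),(402,310),(400,333),(390,360)]
fit(k,[(-.028,y,z) for y,z in ys]+[(.028,y,z) for y,z in ys],[r(*a) for a in L+Rr],(.456,.11,-8))
```

```text
pose [0.4723 0.3246] 3.04 resid px [[-0.41, -0.97], [-0.56, 0.46], [-0.17, -0.7], [-0.19, 0.39], [-1.06, -0.31], [0.02, 0.61], [0.16, -0.43], [0.27, 0.17], [0.28, -0.02], [0.43, 0.94], [0.85, -0.43], [0.25, 0.55]]
trough -25 centre 0.47366606825970814 0.29959309144659696
cell ends [array([0.5052, 0.3013, 0.0305])] [0.4441 0.3059 0.047 ] [0.5006 0.3082 0.047 ]
pose [0.4604 0.1109] -11.04 resid px [[-0.7, -0.27], [0.56, 0.13], [0.11, -0.62], [0.02, 0.75], [-0.16, -0.74], [-0.15, 0.83], [-0.1, 0.24], [-0.31, -0.66], [0.59, 0.16], [-0.28, -0.4], [0.51, 0.36], [-0.1, -0.62], [0.48, 0.62], [-0.46, 0.22]]
```

Run:
```python
from h import *
rel([.474,.2996,.12],Rt(93.0)); rel([.474,.2996,.028],Rt(93.0))
```

```text
xyz [0.0096 0.0081 0.1007] w [ 0.03 -0.01 -3.03] rows>=2.4
xyz [0.0096 0.008  0.1927] w [ 0.03 -0.01 -3.03] rows>=4.6
```

Emit:
{"api": "play_rows", "payload": {"targets": [{"fingers": 1,"x": 0.0096,"y": 0.008,"z": 0.1,"wx": 0,"wy": 0,"wz": -2.8},{"fingers": 1,"x": 0.0096,"y": 0.008,"z": 0.1,"wx": 0,"wy": 0,"wz": -2.8},{"fingers": 1,"x": 0.0096,"y": 0.008,"z": 0.1,"wx": 0,"wy": 0,"wz": -2.8},{"fingers": 1,"x": 0.0096,"y": 0.008,"z": 0.1,"wx": 0,"wy": 0,"wz": -2.8},{"fingers": 1,"x": 0.0096,"y": 0.008,"z": 0.1,"wx": 0,"wy": 0,"wz": -2.8}]}}

```text
time: 4.87
ee_pos: [0.4732, 0.2997, 0.1203]
tcp_rot: [-179.9, 0.0, 92.8]
wrist_force: [-0.6, -0.2, 1.1]
opening: 0.0854
```

Run:
```python
from h import *
k=bot.get_calibration('wrist')
p,d=bot.camera('wrist'); cv2.imwrite('pics/w3.png',p)
rel([.474,.2996,.028],Rt(93.0)); print(bot.get_obs()['ee_pos'])
```

```text
xyz [-0.0007  0.      0.0938] w [ 0.06 -0.04 -0.18] rows>=2.2
[0.47384671 0.30027196 0.12180242]
```

View pics/w3.png

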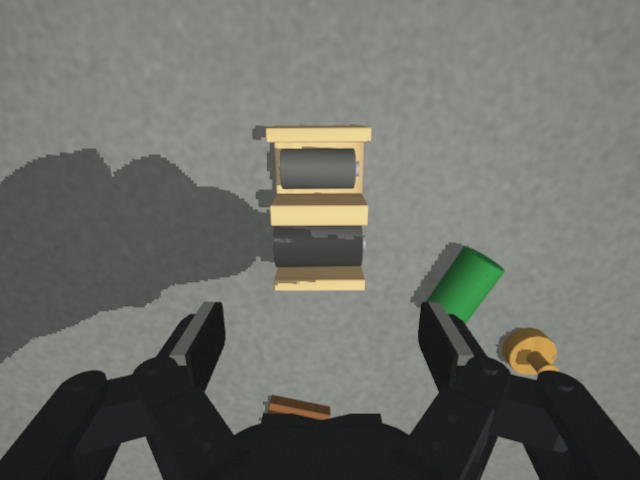

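Emit:
{"api": "play_rows", "payload": {"grip_force": 50, "targets": [{"fingers": 1,"x": -0.0005,"y": 0.001,"z": 0.04,"wx": 0,"wy": 0,"wz": 0},{"fingers": 1,"x": -0.0005,"y": 0.001,"z": 0.07,"wx": 0,"wy": 0,"wz": 0},{"fingers": 1,"x": -0.0005,"y": 0.001,"z": 0.092,"wx": 0,"wy": 0,"wz": 0},{"fingers": 1,"x": -0.0005,"y": 0.001,"z": 0.092,"wx": 0,"wy": 0,"wz": 0},{"fingers": 1,"x": -0.0005,"y": 0.001,"z": 0.092,"wx": 0,"wy": 0,"wz": 0},{"fingers": -1,"x": -0.0005,"y": 0.001,"z": 0.092,"wx": 0,"wy": 0,"wz": 0},{"fingers": -1,"x": -0.0005,"y": 0.001,"z": 0.092,"wx": 0,"wy": 0,"wz": 0},{"fingers": -1,"x": -0.0005,"y": 0.001,"z": 0.092,"wx": 0,"wy": 0,"wz": 0},{"fingers": -1,"x": -0.0005,"y": 0.001,"z": 0.092,"wx": 0,"wy": 0,"wz": 0},{"fingers": -1,"x": -0.0005,"y": 0.001,"z": 0.092,"wx": 0,"wy": 0,"wz": 0},{"fingers": -1,"x": -0.0005,"y": 0.001,"z": 0.092,"wx": 0,"wy": 0,"wz": 0},{"fingers": -1,"x": -0.0005,"y": 0.001,"z": 0.092,"wx": 0,"wy": 0,"wz": 0}]}}

```text
time: 5.92
ee_pos: [0.4754, 0.301, 0.0315]
tcp_rot: [179.8, -0.1, 92.9]
wrist_force: [-2.9, -1.4, 9.8]
opening: 0.0593
```

Emit:
{"api": "play_rows", "payload": {"targets": [{"fingers": -1,"x": 0,"y": 0,"z": -0.01,"wx": 0,"wy": 0,"wz": 0},{"fingers": -1,"x": 0,"y": 0,"z": -0.03,"wx": 0,"wy": 0,"wz": 0},{"fingers": -1,"x": 0,"y": 0,"z": -0.06,"wx": 0,"wy": 0,"wz": 0},{"fingers": -1,"x": 0,"y": 0,"z": -0.09,"wx": 0,"wy": 0,"wz": 0},{"fingers": -1,"x": 0,"y": 0,"z": -0.09,"wx": 0,"wy": 0,"wz": 0},{"fingers": -1,"x": 0,"y": 0,"z": -0.09,"wx": 0,"wy": 0,"wz": 0}]}}

```text
time: 6.42
ee_pos: [0.4754, 0.3009, 0.1215]
tcp_rot: [179.7, -0.1, 92.9]
wrist_force: [-0.9, -0.3, -2.1]
opening: 0.059
```

Run:
```python
from h import *
k=bot.get_calibration('wrist')
p,d=bot.camera('wrist'); cv2.imwrite('pics/w4.png',p)
o=bot.get_obs(); print(o['ee_pos'],o['tcp_rot'],o['opening'])
for z in (.13,.044): rel([.4604,.1109,z],Rt(79.0))
```

```text
[0.47466816 0.30043747 0.11954191] [ 1.79899342e+02 -5.51592400e-02  9.28791442e+01] 0.05941183613097094
xyz [-0.1886 -0.0238 -0.0107] w [ 0.09 -0.07 13.88] rows>=4.6
xyz [-0.1887 -0.0239  0.0753] w [ 0.09 -0.07 13.88] rows>=4.9
```

View pics/w4.png

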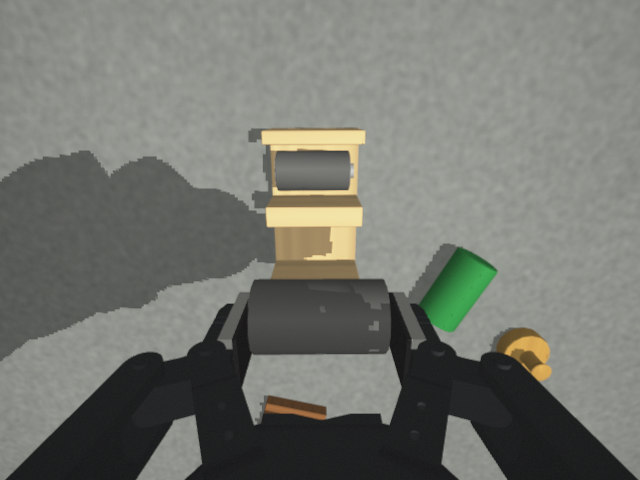

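Emit:
{"api": "play_rows", "payload": {"targets": [{"fingers": -1,"x": -0.1886,"y": -0.0238,"z": 0,"wx": 0.1,"wy": 0,"wz": 13.9},{"fingers": -1,"x": -0.1886,"y": -0.0238,"z": 0,"wx": 0.1,"wy": 0,"wz": 13.9},{"fingers": -1,"x": -0.1886,"y": -0.0238,"z": 0,"wx": 0.1,"wy": 0,"wz": 13.9},{"fingers": -1,"x": -0.1886,"y": -0.0238,"z": 0,"wx": 0.1,"wy": 0,"wz": 13.9},{"fingers": -1,"x": -0.1886,"y": -0.0238,"z": 0,"wx": 0.1,"wy": 0,"wz": 13.9},{"fingers": -1,"x": -0.1886,"y": -0.0238,"z": 0,"wx": 0.1,"wy": 0,"wz": 13.9},{"fingers": -1,"x": -0.1886,"y": -0.0238,"z": 0.03,"wx": 0.1,"wy": 0,"wz": 13.9},{"fingers": -1,"x": -0.1886,"y": -0.0238,"z": 0.06,"wx": 0.1,"wy": 0,"wz": 13.9},{"fingers": -1,"x": -0.1886,"y": -0.0238,"z": 0.06,"wx": 0.1,"wy": 0,"wz": 13.9},{"fingers": -1,"x": -0.1886,"y": -0.0238,"z": 0.06,"wx": 0.1,"wy": 0,"wz": 13.9}]}}

```text
time: 7.3
ee_pos: [0.4584, 0.1106, 0.0569]
tcp_rot: [-179.7, 0.1, 79.0]
wrist_force: [-0.4, -0.3, -1.8]
opening: 0.0591
```

Run:
```python
from h import *
k=bot.get_calibration('wrist')
p,d=bot.camera('wrist'); cv2.imwrite('pics/w5.png',p)
o=bot.get_obs(); print(o['ee_pos'],o['tcp_rot'],o['opening'])
for z in (.033,): rel([.4604,.1109,z],Rt(79.0))
```

```text
[0.45957323 0.11088795 0.05852568] [-1.79828359e+02  3.93165871e-02  7.89999671e+01] 0.058860090852578775
xyz [0.0002 0.0009 0.0255] w [-0.17  0.04 -0.  ] rows>=0.6
```

View pics/w5.png

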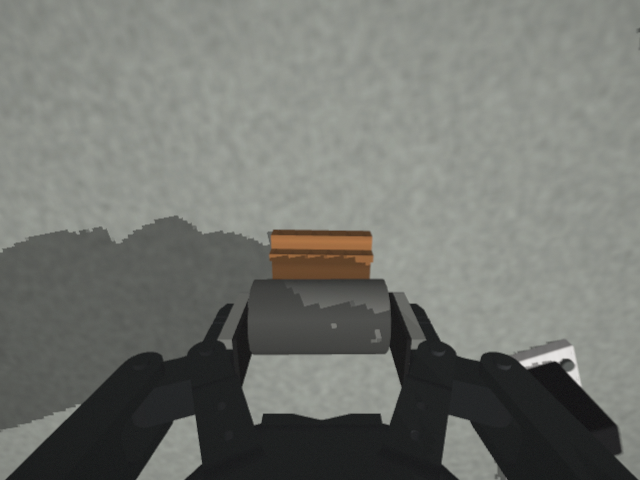

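Emit:
{"api": "play_rows", "payload": {"targets": [{"fingers": -1,"x": 0,"y": 0.0005,"z": 0.012,"wx": 0,"wy": 0,"wz": 0},{"fingers": -1,"x": 0,"y": 0.0005,"z": 0.02,"wx": 0,"wy": 0,"wz": 0},{"fingers": -1,"x": 0,"y": 0.0005,"z": 0.0245,"wx": 0,"wy": 0,"wz": 0},{"fingers": -1,"x": 0,"y": 0.0005,"z": 0.0245,"wx": 0,"wy": 0,"wz": 0},{"fingers": -1,"x": 0,"y": 0.0005,"z": 0.0245,"wx": 0,"wy": 0,"wz": 0}]}}

```text
time: 7.77
ee_pos: [0.4606, 0.1108, 0.0339]
tcp_rot: [-179.9, -0.0, 79.0]
wrist_force: [-0.5, 1.2, 0.1]
opening: 0.0592
```

Emit:
{"api": "play_rows", "payload": {"targets": [{"fingers": -1,"x": 0,"y": 0,"z": 0.0005,"wx": 0,"wy": 0,"wz": 0},{"fingers": 1,"x": 0,"y": 0,"z": 0.0005,"wx": 0,"wy": 0,"wz": 0},{"fingers": 1,"x": 0,"y": 0,"z": 0.0005,"wx": 0,"wy": 0,"wz": 0},{"fingers": 1,"x": 0,"y": 0,"z": 0.0005,"wx": 0,"wy": 0,"wz": 0},{"fingers": 1,"x": 0,"y": 0,"z": 0.0005,"wx": 0,"wy": 0,"wz": 0},{"fingers": 1,"x": 0,"y": 0,"z": 0.0005,"wx": 0,"wy": 0,"wz": 0},{"fingers": 1,"x": 0,"y": 0,"z": 0.0005,"wx": 0,"wy": 0,"wz": 0}]}}

```text
time: 8.35
ee_pos: [0.4604, 0.1105, 0.0333]
tcp_rot: [-179.9, 0.0, 79.0]
wrist_force: [-0.2, 0.5, 0.7]
opening: 0.0853
```

Emit:
{"api": "play_rows", "payload": {"targets": [{"fingers": 1,"x": 0,"y": 0,"z": -0.02,"wx": 0,"wy": 0,"wz": 0},{"fingers": 1,"x": 0,"y": 0,"z": -0.06,"wx": 0,"wy": 0,"wz": 0},{"fingers": 1,"x": 0,"y": 0,"z": -0.1,"wx": 0,"wy": 0,"wz": 0},{"fingers": 1,"x": 0,"y": 0,"z": -0.12,"wx": 0,"wy": 0,"wz": 0},{"fingers": 1,"x": 0,"y": 0,"z": -0.12,"wx": 0,"wy": 0,"wz": 0}]}}

```text
time: 8.77
ee_pos: [0.4626, 0.1109, 0.1586]
tcp_rot: [179.7, -0.2, 79.0]
wrist_force: [0.2, 0.7, 0.2]
opening: 0.085
```

Run:
```python
from h import *
k=bot.get_calibration('wrist')
p,d=bot.camera('wrist'); cv2.imwrite('pics/w6.png',p)
import pickle; pickle.dump(k,open('pics/w6.pkl','wb')); np.save('pics/w6.npy',d)
for q,z in [('cell',.032),('cell_nub',.032),('rest',0)]:
    r=bot.place_of(q,'wrist')
    for x in r[:3]: print(q,x['confidence'],x['point'],ray(k,x['point'][1],x['point'][0],z).round(4))
rel([.4604,.1109,.15],Rt(169))
```

```text
cell 0.96 [226.4, 318.5] [0.4634 0.1117 0.032 ]
cell_nub 0.84 [226.9, 354.9] [0.4916 0.1057 0.032 ]
cell_nub 0.74 [27.0, 437.1] [0.5671 0.2323 0.032 ]
rest 0.75 [217.7, 316.4] [0.4611 0.1099 0.    ]
rest 0.55 [229.2, 355.5] [ 0.4932  0.0928 -0.    ]
rest 0.15 [58.4, 543.3] [0.656  0.2008 0.    ]
xyz [0.0005 0.0002 0.0022] w [ -0.18  -0.11 -90.02] rows>=12.6
```

View pics/w6.png

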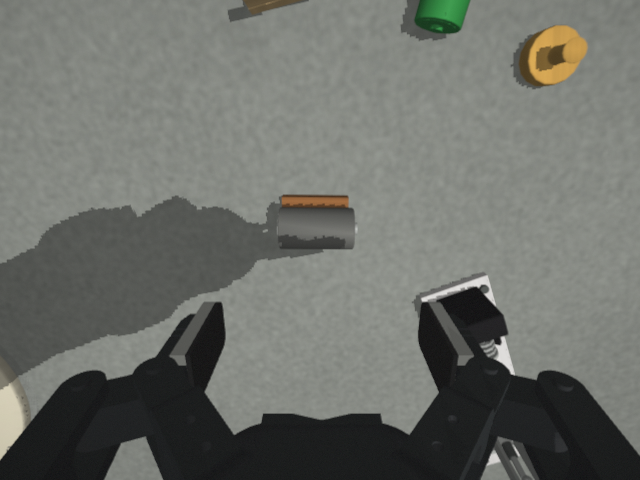

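Run:
```python
from h import *
import pickle
k=pickle.load(open('pics/w6.pkl','rb')); p=cv2.imread('pics/w6.png')
cv2.imwrite('pics/w6c.png',cv2.resize(p[185:260,260:370],None,fx=7,fy=7,interpolation=cv2.INTER_CUBIC))
a=np.radians(-11.04); A=np.array([np.cos(a),np.sin(a),0]); N=np.array([-np.sin(a),np.cos(a),0])
c=np.array([.4604,.1109,.032])
for nm,P in [('nub',c+.0305*A),('shoulder top',c+.0275*A+[0,0,.0165]),('sh +y',c+.0275*A+.0165*N),('sh -y',c+.0275*A-.0165*N),('flat top',c-.0305*A+[0,0,.0165]),('flat +y',c-.0305*A+.0165*N),('flat -y',c-.0305*A-.0165*N),('nub t',c+.0305*A+[0,0,.00475])]:
    q=proj(k,P)[0]; print(nm,q.round(1),((q-[260,185]+.4)*7).round())
```

```text
nub [353.5 228. ] [657. 303.]
shoulder top [351.5 234.7] [644. 351.]
sh +y [350.3 207.7] [635. 162.]
sh -y [349.1 247.4] [627. 440.]
flat top [273.8 234.8] [100. 352.]
flat +y [275.6 207.8] [112. 162.]
flat -y [277.3 247.5] [124. 440.]
nub t [354.  229.8] [661. 317.]
```

View pics/w6c.png

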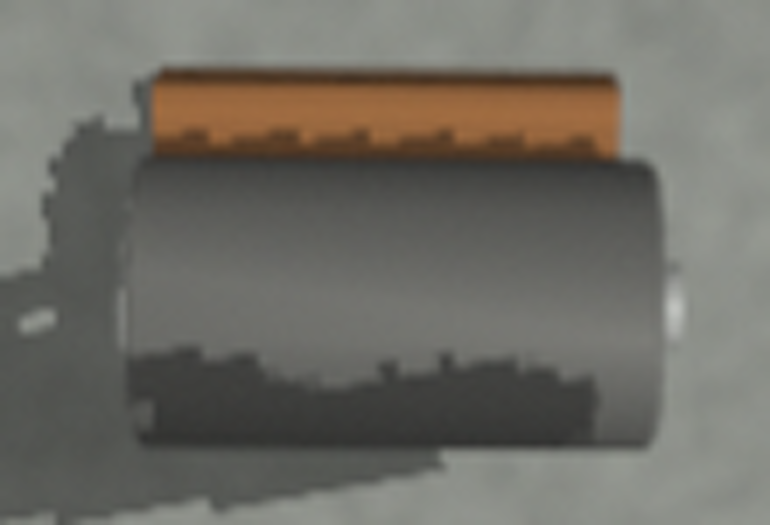

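Run:
```python
from h import *
import pickle
k=pickle.load(open('pics/w6.pkl','rb'))
t=lambda u,v:(260+u/7-.4,185+v/7-.4)
fit(k,[(-.028,.02,.01),(.028,.02,.01)],[t(153,78),t(617,78)],(.46,.11,-11))
fit(k,[(.0305,0,.0325),(.0275,.0,.0485),(-.0305,0,.0485),(.0275,.0165,.032),(-.0305,.0165,.032),(.0275,-.0165,.032),(-.0305,-.0165,.032)],[t(684,305),t(663,350),t(123,350),t(655,162),t(138,162),t(650,445),t(140,445)],(.46,.11,-11))
print(bot.get_obs()['ee_pos'],bot.get_obs()['tcp_rot'])
```

```text
pose [0.4602 0.1121] -11.06 resid px [[-0.48, 0.02], [0.48, 0.01]]
pose [0.4628 0.1103] -11.13 resid px [[-0.68, 0.15], [0.53, 0.31], [-0.03, 0.28], [0.3, 0.17], [-0.53, 0.1], [-0.32, -0.63], [0.73, -0.64]]
[0.46015416 0.11040042 0.15215692] [-1.79817495e+02  4.86796247e-02  7.89753705e+01]
```

Run:
```python
from h import *
rel([.4626,.1106,.11],Rt(168.95)); rel([.4626,.1106,.03],Rt(168.95))
```

```text
xyz [0.0007 0.0025 0.0421] w [ -0.18  -0.11 -89.97] rows>=12.6
xyz [0.0008 0.0028 0.1221] w [ -0.18  -0.11 -89.97] rows>=12.6
```

Emit:
{"api": "play_rows", "payload": {"targets": [{"fingers": 1,"x": 0.0005,"y": 0.0025,"z": 0,"wx": 0,"wy": 0,"wz": -90},{"fingers": 1,"x": 0.0005,"y": 0.0025,"z": 0,"wx": 0,"wy": 0,"wz": -90},{"fingers": 1,"x": 0.0005,"y": 0.0025,"z": 0,"wx": 0,"wy": 0,"wz": -90},{"fingers": 1,"x": 0.0005,"y": 0.0025,"z": 0,"wx": 0,"wy": 0,"wz": -90},{"fingers": 1,"x": 0.0005,"y": 0.0025,"z": 0,"wx": 0,"wy": 0,"wz": -90},{"fingers": 1,"x": 0.0005,"y": 0.0025,"z": 0,"wx": 0,"wy": 0,"wz": -90},{"fingers": 1,"x": 0.0005,"y": 0.0025,"z": 0,"wx": 0,"wy": 0,"wz": -90},{"fingers": 1,"x": 0.0005,"y": 0.0025,"z": 0,"wx": 0,"wy": 0,"wz": -90},{"fingers": 1,"x": 0.0005,"y": 0.0025,"z": 0,"wx": 0,"wy": 0,"wz": -90},{"fingers": 1,"x": 0.0005,"y": 0.0025,"z": 0,"wx": 0,"wy": 0,"wz": -90},{"fingers": 1,"x": 0.0005,"y": 0.0025,"z": 0,"wx": 0,"wy": 0,"wz": -90},{"fingers": 1,"x": 0.0005,"y": 0.0025,"z": 0,"wx": 0,"wy": 0,"wz": -90},{"fingers": 1,"x": 0.0005,"y": 0.0025,"z": 0.02,"wx": 0,"wy": 0,"wz": -90},{"fingers": 1,"x": 0.0005,"y": 0.0025,"z": 0.04,"wx": 0,"wy": 0,"wz": -90},{"fingers": 1,"x": 0.0005,"y": 0.0025,"z": 0.04,"wx": 0,"wy": 0,"wz": -90},{"fingers": 1,"x": 0.0005,"y": 0.0025,"z": 0.04,"wx": 0,"wy": 0,"wz": -90}]}}

```text
time: 10.3
ee_pos: [0.4619, 0.1102, 0.1117]
tcp_rot: [-179.9, -0.3, 168.9]
wrist_force: [-0.3, -0.3, 0.9]
opening: 0.0857
```

Run:
```python
from h import *
k=bot.get_calibration('wrist')
p,d=bot.camera('wrist'); cv2.imwrite('pics/w7.png',p)
import pickle; pickle.dump(k,open('pics/w7.pkl','wb'))
o=bot.get_obs(); print(o['ee_pos'],o['tcp_rot'],o['q'].round(1))
rel([.4626,.1106,.03],Rt(168.95))
```

```text
[0.46260226 0.11041067 0.11297916] [-179.95091108   -0.18150592  168.94509954] [ 13.4  -5.6 -14.7  81.    0.   24.5]
xyz [-0.0002  0.0003  0.083 ] w [-0.05 -0.18 -0.  ] rows>=2.0
```

View pics/w7.png

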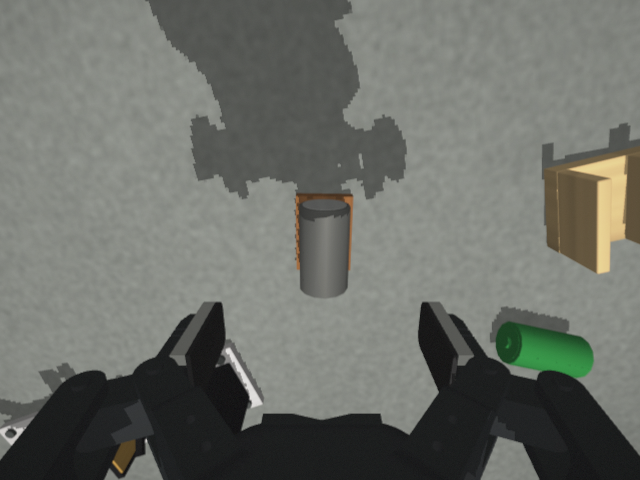

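Emit:
{"api": "play_rows", "payload": {"grip_force": 60, "targets": [{"fingers": 1,"x": 0,"y": 0,"z": 0.035,"wx": 0,"wy": 0,"wz": 0},{"fingers": 1,"x": 0,"y": 0,"z": 0.065,"wx": 0,"wy": 0,"wz": 0},{"fingers": 1,"x": 0,"y": 0,"z": 0.081,"wx": 0,"wy": 0,"wz": 0},{"fingers": 1,"x": 0,"y": 0,"z": 0.081,"wx": 0,"wy": 0,"wz": 0},{"fingers": -1,"x": 0,"y": 0,"z": 0.081,"wx": 0,"wy": 0,"wz": 0},{"fingers": -1,"x": 0,"y": 0,"z": 0.081,"wx": 0,"wy": 0,"wz": 0},{"fingers": -1,"x": 0,"y": 0,"z": 0.081,"wx": 0,"wy": 0,"wz": 0},{"fingers": -1,"x": 0,"y": 0,"z": 0.081,"wx": 0,"wy": 0,"wz": 0},{"fingers": -1,"x": 0,"y": 0,"z": 0.081,"wx": 0,"wy": 0,"wz": 0},{"fingers": -1,"x": 0,"y": 0,"z": 0.081,"wx": 0,"wy": 0,"wz": 0},{"fingers": -1,"x": 0,"y": 0,"z": 0.081,"wx": 0,"wy": 0,"wz": 0},{"fingers": -1,"x": 0,"y": 0,"z": 0.081,"wx": 0,"wy": 0,"wz": 0},{"fingers": -1,"x": 0,"y": 0,"z": 0.081,"wx": 0,"wy": 0,"wz": 0},{"fingers": -1,"x": 0,"y": 0,"z": 0.081,"wx": 0,"wy": 0,"wz": 0}]}}

```text
time: 11.52
ee_pos: [0.464, 0.1109, 0.0339]
tcp_rot: [179.9, 0.0, 169.0]
wrist_force: [0.5, 1.4, 5.1]
opening: 0.031
```

Emit:
{"api": "play_rows", "payload": {"targets": [{"fingers": -1,"x": 0,"y": 0,"z": -0.03,"wx": 0,"wy": 0,"wz": 0},{"fingers": -1,"x": 0,"y": 0,"z": -0.07,"wx": 0,"wy": 0,"wz": 0},{"fingers": -1,"x": 0,"y": 0,"z": -0.11,"wx": 0,"wy": 0,"wz": 0},{"fingers": -1,"x": 0,"y": 0,"z": -0.13,"wx": 0,"wy": 0,"wz": 0},{"fingers": -1,"x": 0,"y": 0,"z": -0.13,"wx": 0,"wy": 0,"wz": 0},{"fingers": -1,"x": 0,"y": 0,"z": -0.13,"wx": 0,"wy": 0,"wz": 0}]}}

```text
time: 12.02
ee_pos: [0.4639, 0.1107, 0.1636]
tcp_rot: [179.9, 0.0, 169.0]
wrist_force: [0.4, -0.6, -1.9]
opening: 0.031
```

Run:
```python
from h import *
k=bot.get_calibration('wrist')
p,d=bot.camera('wrist'); cv2.imwrite('pics/w8.png',p)
import pickle; pickle.dump(k,open('pics/w8.pkl','wb')); np.save('pics/w8.npy',d)
o=bot.get_obs(); print(o['ee_pos'],o['tcp_rot'],o['opening'],o['time'])
T=k['camera_from_world']; R0=R.from_euler('xyz',o['tcp_rot'],degrees=True)
# tool->cam
M=np.eye(4);M[:3,:3]=R0.as_matrix();M[:3,3]=o['ee_pos']; X=T@M; print(X.round(4))
k['camera_from_world']=X; pickle.dump(k,open('pics/camtool.pkl','wb'))
for zz in (0,-.002,-.004):
  for nm,P in [('flat top',(.0305,0,-.0165+zz)),('flat bot',(.0305,0,.0165+zz)),('nub',(-.0305,0,zz)),('fl l',(.0305,.0165,zz)),('fl r',(.0305,-.0165,zz)),('shoulder top',(-.0275,0,-.0165+zz))]: print(zz,nm,proj(k,P)[0].round(1))
```

```text
[0.46318286 0.11051149 0.16205491] [-1.79990277e+02 -9.00098346e-02  1.68976416e+02] 0.030809788869569605 12.0667
[[ 5.000e-04  1.000e+00 -5.000e-04  6.000e-04]
 [-9.445e-01  3.000e-04 -3.286e-01  3.360e-02]
 [-3.286e-01  6.000e-04  9.445e-01  1.521e-01]
 [ 0.000e+00  0.000e+00  0.000e+00  1.000e+00]]
0 flat top [322.9 261.5]
0 flat bot [322.5 232.5]
0 nub [322.4 365.7]
0 fl l [362.4 245.5]
0 fl r [282.9 245.4]
0 shoulder top [322.6 386.7]
-0.002 flat top [322.9 263.8]
-0.002 flat bot [322.5 234. ]
-0.002 nub [322.5 368.6]
-0.002 fl l [363.  247.2]
-0.002 fl r [282.4 247.2]
-0.002 shoulder top [322.6 390.3]
-0.004 flat top [322.9 266. ]
-0.004 flat bot [322.6 235.4]
-0.004 nub [322.5 371.6]
-0.004 fl l [363.6 249. ]
-0.004 fl r [281.9 249. ]
-0.004 shoulder top [322.6 394. ]
```

View pics/w8.png

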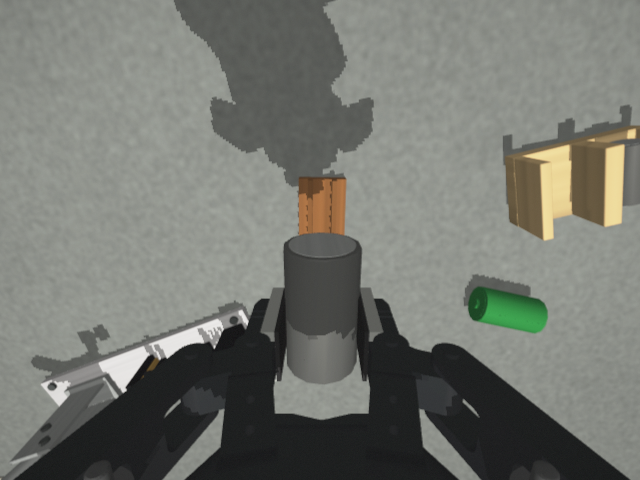

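Run:
```python
from h import *
p=cv2.imread('pics/w8.png')
cv2.imwrite('pics/w8c.png',cv2.resize(p[225:390,270:375],None,fx=3.6,fy=3.6,interpolation=cv2.INTER_CUBIC))
```

```text
(no output)
```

View pics/w8c.png

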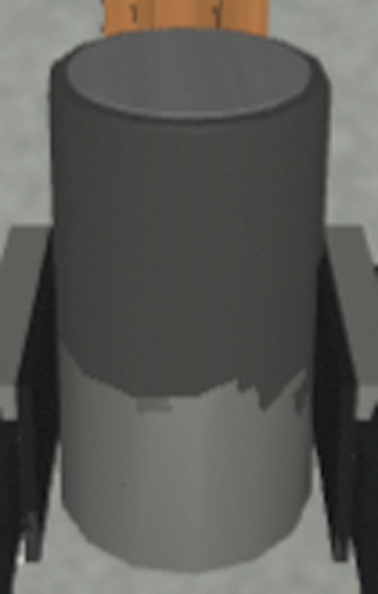

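```bash
cat >> h.py <<'E'
H=np.array([.588,-.0499]); HY=np.radians(-78.9); DZ=.001
def cellpose(cx,cz,th,cy=0):
    a=np.array([np.cos(HY),np.sin(HY),0]); b=np.array([-np.sin(HY),np.cos(HY),0]); Z=np.array([0,0,1])
    t=np.radians(th)
    tx=-(np.cos(t)*a+np.sin(t)*Z); tz=-(-np.sin(t)*a+np.cos(t)*Z); ty=np.cross(tz,tx)
    Rd=R.from_matrix(np.c_[tx,ty,tz]); c=np.r_[H,0]+cx*a+cy*b+cz*Z
    return c-DZ*tz,Rd
E
python3 - <<'E'
from h import *
p,Rd=cellpose(.008,.105,22); print(p,Rd.as_euler('xyz',degrees=True)); rel(p,Rd)
E
```

```text
[ 0.58946806 -0.05738274  0.10592718] [180.   22.  101.1]
xyz [-0.1561 -0.1406  0.0559] w [ 12.96 -19.43  67.01] rows>=9.9
```

Emit:
{"api": "play_rows", "payload": {"targets": [{"fingers": -1,"x": -0.156,"y": -0.141,"z": 0.02,"wx": 13,"wy": -19.4,"wz": 67},{"fingers": -1,"x": -0.156,"y": -0.141,"z": 0.02,"wx": 13,"wy": -19.4,"wz": 67},{"fingers": -1,"x": -0.156,"y": -0.141,"z": 0.02,"wx": 13,"wy": -19.4,"wz": 67},{"fingers": -1,"x": -0.156,"y": -0.141,"z": 0.02,"wx": 13,"wy": -19.4,"wz": 67},{"fingers": -1,"x": -0.156,"y": -0.141,"z": 0.02,"wx": 13,"wy": -19.4,"wz": 67},{"fingers": -1,"x": -0.156,"y": -0.141,"z": 0.02,"wx": 13,"wy": -19.4,"wz": 67},{"fingers": -1,"x": -0.156,"y": -0.141,"z": 0.02,"wx": 13,"wy": -19.4,"wz": 67},{"fingers": -1,"x": -0.156,"y": -0.141,"z": 0.02,"wx": 13,"wy": -19.4,"wz": 67},{"fingers": -1,"x": -0.156,"y": -0.141,"z": 0.02,"wx": 13,"wy": -19.4,"wz": 67},{"fingers": -1,"x": -0.156,"y": -0.141,"z": 0.02,"wx": 13,"wy": -19.4,"wz": 67},{"fingers": -1,"x": -0.156,"y": -0.141,"z": 0.03,"wx": 13,"wy": -19.4,"wz": 67},{"fingers": -1,"x": -0.156,"y": -0.141,"z": 0.045,"wx": 13,"wy": -19.4,"wz": 67},{"fingers": -1,"x": -0.156,"y": -0.141,"z": 0.056,"wx": 13,"wy": -19.4,"wz": 67},{"fingers": -1,"x": -0.156,"y": -0.141,"z": 0.056,"wx": 13,"wy": -19.4,"wz": 67},{"fingers": -1,"x": -0.156,"y": -0.141,"z": 0.056,"wx": 13,"wy": -19.4,"wz": 67}]}}

```text
time: 13.32
ee_pos: [0.5883, -0.058, 0.1045]
tcp_rot: [-179.8, 22.0, 101.3]
wrist_force: [-0.7, -0.7, -1.0]
opening: 0.0308
```

Run:
```python
from h import *
import pickle
for c in ['wrist','scene']:
    k=bot.get_calibration(c)
    p,d=bot.camera(c); cv2.imwrite(f'pics/{c}9.png',p); pickle.dump(k,open(f'pics/{c}9.pkl','wb'))
cv2.imwrite('pics/scene9c.png',cv2.resize(p[130:330,170:340],None,fx=3,fy=3,interpolation=cv2.INTER_CUBIC))
o=bot.get_obs(); print(o['ee_pos'],o['tcp_rot'],o['opening'],o['time'],o['q'].round(1))
rel(*cellpose(.008,.063,22))
```

```text
[ 0.58926489 -0.05789032  0.10635201] [-179.94492582   21.98723492  101.16398479] 0.030733021309102552 13.4167 [  4.3   6.8  -5.2  75.3 -21.8  82.6]
xyz [0.0163 0.0003 0.0392] w [-0.03 -0.01  0.06] rows>=1.0
```

View pics/wrist9.png

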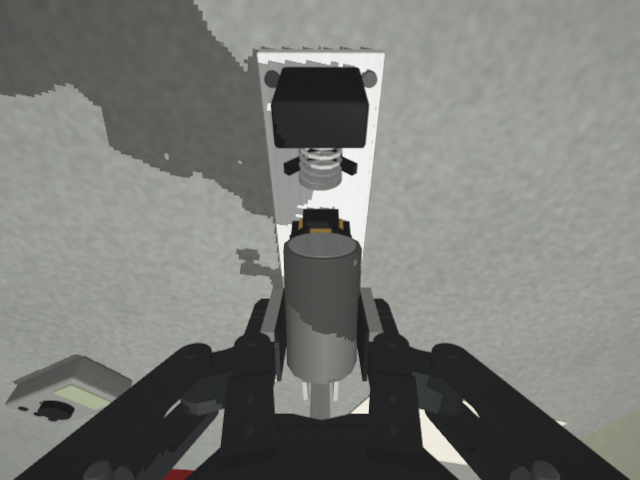

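View pics/scene9c.png

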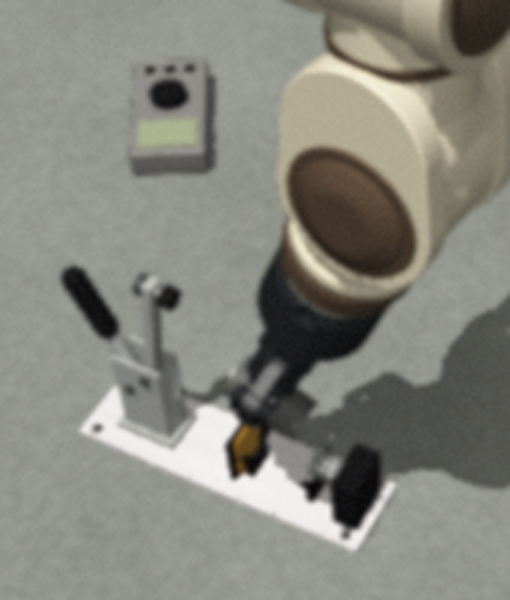

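Run:
```python
from h import *
p=cv2.imread('pics/wrist9.png')
cv2.imwrite('pics/w9c.png',cv2.resize(p[40:240,245:395],None,fx=3,fy=3,interpolation=cv2.INTER_CUBIC))
import pickle
k=pickle.load(open('pics/wrist9.pkl','rb'))
a=np.array([np.cos(HY),np.sin(HY)]);b=np.array([-a[1],a[0]])
for nm,x,y,z in [('base-',-.074,-.032,.008),('base+',-.074,.032,.008),('hb-',-.068,-.02,.058),('hb+',-.068,.02,.058),('hf-',-.047,-.02,.058),('hf+',-.047,.02,.058),('disc top',-.0245,0,.056),('disc bot',-.0245,0,.034),('sad+',-.028,.019,.038),('sad-',-.028,-.019,.038)]:
    q=proj(k,np.r_[H+x*a+y*b,z])[0]; print(nm,((q-[245,40]+.33)*3).round())
```

```text
base- [37. 40.]
base+ [424.  41.]
hb- [ 78. 187.]
hb+ [380. 188.]
hf- [ 92. 332.]
hf+ [366. 333.]
disc top [229. 454.]
disc bot [229. 385.]
sad+ [339. 379.]
sad- [119. 378.]
```

View pics/w9c.png

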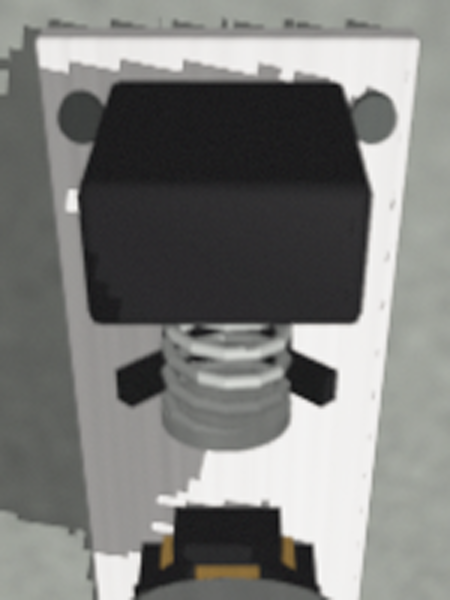

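Run:
```python
from h import *
for c in [(.008,.080,22),(.008,.063,22),(.004,.063,22),(.0,.063,22),(-.004,.063,22),(-.004,.057,22)]:
    print(c); rel(*cellpose(*c))
```

```text
(0.008, 0.08, 22)
xyz [0.0099 0.0003 0.0234] w [-0.03 -0.01  0.06] rows>=0.6
(0.008, 0.063, 22)
xyz [0.0163 0.0003 0.0392] w [-0.03 -0.01  0.06] rows>=1.0
(0.004, 0.063, 22)
xyz [0.02   0.0003 0.0377] w [-0.03 -0.01  0.06] rows>=1.0
(0.0, 0.063, 22)
xyz [0.0237 0.0003 0.0362] w [-0.03 -0.01  0.06] rows>=1.0
(-0.004, 0.063, 22)
xyz [0.0274 0.0003 0.0347] w [-0.03 -0.01  0.06] rows>=1.1
(-0.004, 0.057, 22)
xyz [0.0297 0.0003 0.0402] w [-0.03 -0.01  0.06] rows>=1.2
```

Emit:
{"api": "play_rows", "payload": {"targets": [{"fingers": -1,"x": 0.005,"y": 0,"z": 0.012,"wx": 0,"wy": 0,"wz": 0},{"fingers": -1,"x": 0.01,"y": 0,"z": 0.0235,"wx": 0,"wy": 0,"wz": 0},{"fingers": -1,"x": 0.0135,"y": 0,"z": 0.032,"wx": 0,"wy": 0,"wz": 0},{"fingers": -1,"x": 0.0163,"y": 0,"z": 0.039,"wx": 0,"wy": 0,"wz": 0},{"fingers": -1,"x": 0.0163,"y": 0,"z": 0.039,"wx": 0,"wy": 0,"wz": 0},{"fingers": -1,"x": 0.0163,"y": 0,"z": 0.039,"wx": 0,"wy": 0,"wz": 0}]}}

```text
time: 13.92
ee_pos: [0.5888, -0.0572, 0.0632]
tcp_rot: [-179.9, 22.0, 101.2]
wrist_force: [-0.6, 0.0, -1.4]
opening: 0.031
```

Run:
```python
from h import *
p,d=bot.camera('wrist'); cv2.imwrite('pics/w10.png',p)
for c in [(.008,.063,22),(.004,.063,22),(.0,.063,22),(-.004,.063,22),(-.004,.057,22)]:
    print(c); rel(*cellpose(*c))
```

```text
(0.008, 0.063, 22)
xyz [-0.0003  0.0004 -0.0001] w [-0.06 -0.01  0.04] rows>=0.0
(0.004, 0.063, 22)
xyz [ 0.0034  0.0004 -0.0016] w [-0.06 -0.01  0.04] rows>=0.1
(0.0, 0.063, 22)
xyz [ 0.0071  0.0004 -0.0031] w [-0.06 -0.01  0.04] rows>=0.2
(-0.004, 0.063, 22)
xyz [ 0.0108  0.0004 -0.0046] w [-0.06 -0.01  0.04] rows>=0.3
(-0.004, 0.057, 22)
xyz [0.013  0.0004 0.001 ] w [-0.06 -0.01  0.04] rows>=0.3
```

View pics/w10.png

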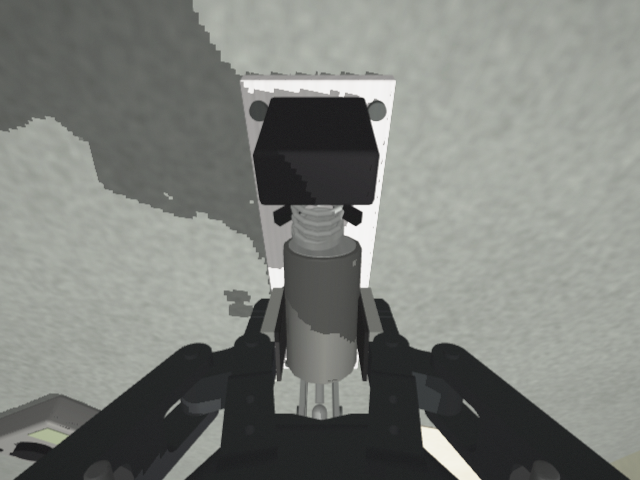

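Run:
```python
from h import *
p=cv2.imread('pics/w10.png')
cv2.imwrite('pics/w10c.png',cv2.resize(p[65:265,235:405],None,fx=3,fy=3,interpolation=cv2.INTER_CUBIC))
```

```text
(no output)
```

View pics/w10c.png

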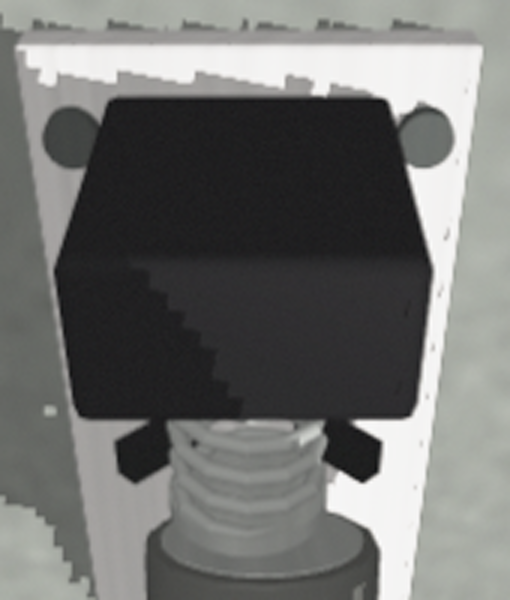

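Emit:
{"api": "play_rows", "payload": {"targets": [{"fingers": -1,"x": 0,"y": -0.001,"z": 0,"wx": 0,"wy": 0,"wz": 0},{"fingers": -1,"x": 0,"y": -0.0018,"z": 0,"wx": 0,"wy": 0,"wz": 0},{"fingers": -1,"x": 0,"y": -0.0018,"z": 0,"wx": 0,"wy": 0,"wz": 0},{"fingers": -1,"x": 0,"y": -0.0018,"z": 0,"wx": 0,"wy": 0,"wz": 0}]}}

```text
time: 14.3
ee_pos: [0.5874, -0.0576, 0.0641]
tcp_rot: [-180.0, 22.0, 101.1]
wrist_force: [0.6, -0.4, -2.2]
opening: 0.0313
```

Run:
```python
from h import *
p,d=bot.camera('wrist'); cv2.imwrite('pics/w11.png',p)
cv2.imwrite('pics/w11c.png',cv2.resize(p[65:265,235:405],None,fx=3,fy=3,interpolation=cv2.INTER_CUBIC))
for c in [(.008,.063,22)]:
    print(c); rel(*cellpose(*c))
```

```text
(0.008, 0.063, 22)
xyz [-0.0002  0.0021  0.0001] w [-0.03 -0.    0.01] rows>=0.1
```

View pics/w11c.png

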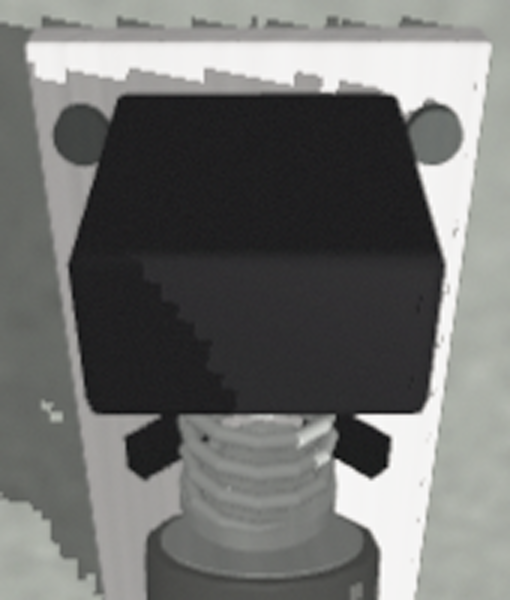

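Emit:
{"api": "play_rows", "payload": {"targets": [{"fingers": -1,"x": 0.002,"y": -0.0004,"z": -0.0008,"wx": 0,"wy": 0,"wz": 0},{"fingers": -1,"x": 0.0035,"y": -0.0004,"z": -0.0015,"wx": 0,"wy": 0,"wz": 0},{"fingers": -1,"x": 0.0055,"y": -0.0004,"z": -0.0022,"wx": 0,"wy": 0,"wz": 0},{"fingers": -1,"x": 0.0073,"y": -0.0004,"z": -0.003,"wx": 0,"wy": 0,"wz": 0},{"fingers": -1,"x": 0.0073,"y": -0.0004,"z": -0.003,"wx": 0,"wy": 0,"wz": 0},{"fingers": -1,"x": 0.0073,"y": -0.0004,"z": -0.003,"wx": 0,"wy": 0,"wz": 0}]}}

```text
time: 14.85
ee_pos: [0.5855, -0.0501, 0.064]
tcp_rot: [-180.0, 22.0, 101.1]
wrist_force: [1.6, -5.2, -0.7]
opening: 0.0306
```

Emit:
{"api": "play_rows", "payload": {"targets": [{"fingers": -1,"x": 0.0018,"y": 0,"z": -0.0008,"wx": 0,"wy": 0,"wz": 0},{"fingers": -1,"x": 0.0037,"y": 0,"z": -0.0015,"wx": 0,"wy": 0,"wz": 0},{"fingers": -1,"x": 0.0037,"y": 0,"z": -0.0015,"wx": 0,"wy": 0,"wz": 0},{"fingers": -1,"x": 0.0037,"y": 0,"z": -0.0015,"wx": 0,"wy": 0,"wz": 0}]}}

```text
time: 15.18
ee_pos: [0.5848, -0.0465, 0.064]
tcp_rot: [-180.0, 22.1, 101.1]
wrist_force: [2.8, -7.6, -2.4]
opening: 0.0307
```

Run:
```python
from h import *
p,d=bot.camera('wrist'); cv2.imwrite('pics/w12.png',p)
cy=-.0021 # tool -y offset ; find sign
for cy in (.0022,-.0022): 
  print('cy',cy)
  for c in [(-.004,.063,22),(-.004,.057,22),(-.004,.053,14.7),(-.004,.0495,7.3),(-.0035,.0458,0)]:
    rel(*cellpose(*c,cy))
```

```text
cy 0.0022
xyz [ 0.0004  0.0047 -0.0001] w [-0.05  0.07  0.  ] rows>=0.1
xyz [0.0027 0.0047 0.0055] w [-0.05  0.07  0.  ] rows>=0.2
xyz [0.004  0.0047 0.0092] w [-0.05  7.37 -0.  ] rows>=1.0
xyz [0.0052 0.0047 0.0125] w [-5.000e-02  1.477e+01 -1.000e-02] rows>=2.1
xyz [0.006  0.0047 0.0161] w [-5.000e-02  2.207e+01 -1.000e-02] rows>=3.1
cy -0.0022
xyz [ 0.0004  0.0003 -0.0001] w [-0.05  0.07  0.  ] rows>=0.0
xyz [0.0027 0.0003 0.0055] w [-0.05  0.07  0.  ] rows>=0.1
xyz [0.004  0.0003 0.0092] w [-0.05  7.37 -0.  ] rows>=1.0
xyz [0.0052 0.0003 0.0125] w [-5.000e-02  1.477e+01 -1.000e-02] rows>=2.1
xyz [0.006  0.0003 0.0161] w [-5.000e-02  2.207e+01 -1.000e-02] rows>=3.1
```

View pics/w12.png

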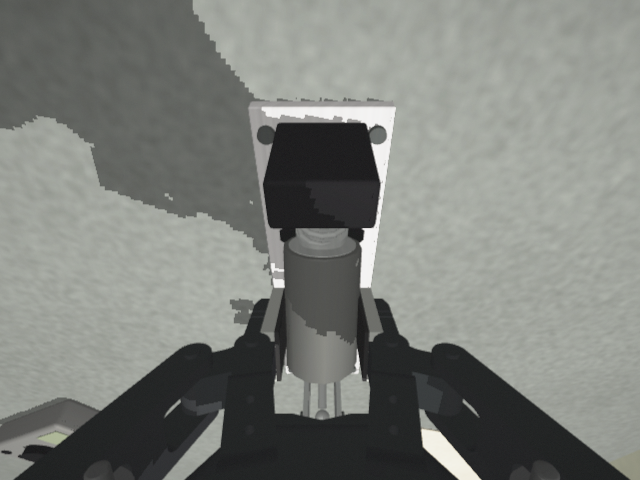

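Emit:
{"api": "play_rows", "payload": {"targets": [{"fingers": -1,"x": 0.001,"y": 0,"z": 0.0025,"wx": 0,"wy": 0,"wz": 0},{"fingers": -1,"x": 0.0025,"y": 0,"z": 0.0055,"wx": 0,"wy": 0,"wz": 0},{"fingers": -1,"x": 0.003,"y": 0,"z": 0.0073,"wx": 0,"wy": 3.7,"wz": 0},{"fingers": -1,"x": 0.004,"y": 0,"z": 0.0092,"wx": 0,"wy": 7.4,"wz": 0},{"fingers": -1,"x": 0.0046,"y": 0,"z": 0.011,"wx": 0,"wy": 11,"wz": 0},{"fingers": -1,"x": 0.0052,"y": 0,"z": 0.0125,"wx": 0,"wy": 14.7,"wz": 0},{"fingers": -1,"x": 0.0052,"y": 0,"z": 0.0125,"wx": 0,"wy": 14.7,"wz": 0},{"fingers": -1,"x": 0.0052,"y": 0,"z": 0.0125,"wx": 0,"wy": 14.7,"wz": 0}]}}

```text
time: 15.9
ee_pos: [0.5848, -0.0475, 0.0504]
tcp_rot: [-179.9, 7.4, 101.0]
wrist_force: [0.9, -7.9, -0.0]
opening: 0.0313
```

Run:
```python
from h import *
for c in [(-.004,.0495,7.3),(-.0038,.0478,3.7),(-.0035,.0462,0),(-.0035,.045,0)]:
    rel(*cellpose(*c,-.0022))
```

```text
xyz [ 0.0011  0.0005 -0.0002] w [-0.07  0.06 -0.1 ] rows>=0.0
xyz [0.0011 0.0005 0.0015] w [-0.06  3.66 -0.1 ] rows>=0.5
xyz [0.0009 0.0005 0.0031] w [-0.06  7.36 -0.11] rows>=1.0
xyz [0.0011 0.0005 0.0043] w [-0.06  7.36 -0.11] rows>=1.0
```

Emit:
{"api": "play_rows", "payload": {"targets": [{"fingers": -1,"x": 0.0005,"y": 0,"z": 0.0008,"wx": 0,"wy": 1.8,"wz": 0},{"fingers": -1,"x": 0.0008,"y": 0,"z": 0.0015,"wx": 0,"wy": 3.7,"wz": 0},{"fingers": -1,"x": 0.0008,"y": 0,"z": 0.0024,"wx": 0,"wy": 5.5,"wz": 0},{"fingers": -1,"x": 0.0008,"y": 0,"z": 0.0032,"wx": 0,"wy": 7.4,"wz": 0},{"fingers": -1,"x": 0.0008,"y": 0,"z": 0.0032,"wx": 0,"wy": 7.4,"wz": 0},{"fingers": -1,"x": 0.0008,"y": 0,"z": 0.0032,"wx": 0,"wy": 7.4,"wz": 0}]}}

```text
time: 16.4
ee_pos: [0.5848, -0.0467, 0.0469]
tcp_rot: [-179.9, -0.0, 101.0]
wrist_force: [1.8, -7.5, -2.9]
opening: 0.0312
```

Run:
```python
from h import *
p,d=bot.camera('wrist'); cv2.imwrite('pics/w13.png',p)
p,d=bot.camera('scene'); cv2.imwrite('pics/s13c.png',cv2.resize(p[200:330,170:320],None,fx=4,fy=4,interpolation=cv2.INTER_CUBIC))
o=bot.get_obs(); print(o['wrist_force'],o['opening'],o['time'])
for c in [(-.0035,.0462,0),(-.0035,.045,0),(-.001,.045,0)]:
    rel(*cellpose(*c,-.0022))
```

```text
[ 1.90076805 -8.62102351 -2.31593246] 0.031022845198319757 16.5
xyz [-0.0004  0.0003 -0.0003] w [-0.06  0.01 -0.04] rows>=0.0
xyz [-0.0004  0.0003  0.0009] w [-0.06  0.01 -0.04] rows>=0.0
xyz [-0.0029  0.0003  0.0009] w [-0.06  0.01 -0.04] rows>=0.1
```

View pics/w13.png

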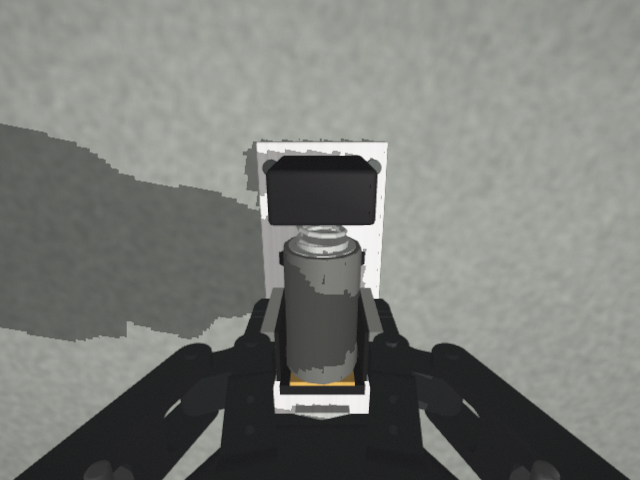

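View pics/s13c.png

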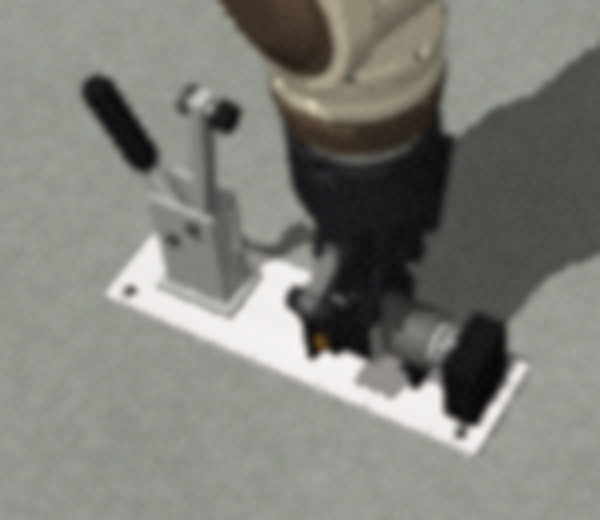

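Emit:
{"api": "play_rows", "payload": {"targets": [{"fingers": -1,"x": 0,"y": 0,"z": 0.0006,"wx": 0,"wy": 0,"wz": 0},{"fingers": -1,"x": 0,"y": 0,"z": 0.0012,"wx": 0,"wy": 0,"wz": 0},{"fingers": -1,"x": 0,"y": 0,"z": 0.0012,"wx": 0,"wy": 0,"wz": 0},{"fingers": -1,"x": 0,"y": 0,"z": 0.0012,"wx": 0,"wy": 0,"wz": 0}]}}

```text
time: 16.83
ee_pos: [0.5848, -0.0466, 0.0466]
tcp_rot: [-180.0, 0.0, 101.1]
wrist_force: [-0.4, -8.7, 3.4]
opening: 0.0309
```

Emit:
{"api": "play_rows", "payload": {"targets": [{"fingers": -1,"x": -0.001,"y": 0,"z": 0.0005,"wx": 0,"wy": 0,"wz": 0},{"fingers": -1,"x": -0.002,"y": 0,"z": 0.0005,"wx": 0,"wy": 0,"wz": 0},{"fingers": -1,"x": -0.002,"y": 0,"z": 0.0005,"wx": 0,"wy": 0,"wz": 0},{"fingers": -1,"x": -0.002,"y": 0,"z": 0.0005,"wx": 0,"wy": 0,"wz": 0}]}}

```text
time: 17.17
ee_pos: [0.5852, -0.0477, 0.0465]
tcp_rot: [180.0, -0.1, 101.1]
wrist_force: [-2.6, -3.5, 7.7]
opening: 0.0312
```

Emit:
{"api": "play_rows", "payload": {"targets": [{"fingers": 0,"x": 0,"y": 0,"z": 0,"wx": 0,"wy": 0,"wz": 0},{"fingers": 0.2,"x": 0,"y": 0,"z": 0,"wx": 0,"wy": 0,"wz": 0},{"fingers": 0.4,"x": 0,"y": 0,"z": 0,"wx": 0,"wy": 0,"wz": 0},{"fingers": 0.4,"x": 0,"y": 0,"z": 0,"wx": 0,"wy": 0,"wz": 0},{"fingers": 0.4,"x": 0,"y": 0,"z": 0,"wx": 0,"wy": 0,"wz": 0},{"fingers": 0.4,"x": 0,"y": 0,"z": 0,"wx": 0,"wy": 0,"wz": 0}]}}

```text
time: 17.67
ee_pos: [0.5848, -0.0473, 0.0451]
tcp_rot: [-179.9, -0.1, 101.1]
wrist_force: [-0.5, -0.7, -0.0]
opening: 0.0598
```

Run:
```python
from h import *
p,d=bot.camera('wrist'); cv2.imwrite('pics/w14.png',p)
o=bot.get_obs(); print(o['wrist_force'],o['opening'],o['time'],o['ee_pos'])
```

```text
[-0.59128611  1.07232355 -0.51840431] 0.05959922837924623 17.7167 [ 0.58487453 -0.04734331  0.04522509]
```

View pics/w14.png

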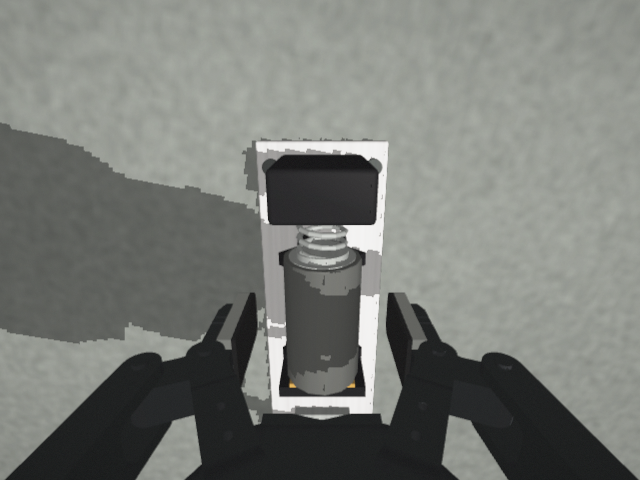

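Emit:
{"api": "play_rows", "payload": {"targets": [{"fingers": 0.4,"x": 0,"y": 0,"z": -0.02,"wx": 0,"wy": 0,"wz": 0},{"fingers": 0.4,"x": 0,"y": 0,"z": -0.06,"wx": 0,"wy": 0,"wz": 0},{"fingers": 0.4,"x": 0,"y": 0,"z": -0.1,"wx": 0,"wy": 0,"wz": 0},{"fingers": 0,"x": 0,"y": 0,"z": -0.14,"wx": 0,"wy": 0,"wz": 0},{"fingers": -1,"x": 0,"y": 0,"z": -0.16,"wx": 0,"wy": 0,"wz": 0},{"fingers": -1,"x": 0,"y": 0,"z": -0.16,"wx": 0,"wy": 0,"wz": 0},{"fingers": -1,"x": 0,"y": 0,"z": -0.16,"wx": 0,"wy": 0,"wz": 0}]}}

```text
time: 18.3
ee_pos: [0.5858, -0.0477, 0.2067]
tcp_rot: [179.9, -0.1, 101.1]
wrist_force: [-0.9, 0.1, -0.7]
opening: 0.0115
```

Run:
```python
from h import *
import pickle
k=bot.get_calibration('wrist')
p,d=bot.camera('wrist'); cv2.imwrite('pics/w15.png',p); pickle.dump(k,open('pics/w15.pkl','wb')); np.save('pics/w15.npy',d)
cv2.imwrite('pics/w15c.png',cv2.resize(p[110:310,230:410],None,fx=3,fy=3,interpolation=cv2.INTER_CUBIC))
o=bot.get_obs(); print(o['wrist_force'],o['opening'],o['time'],o['ee_pos'])
for q,z in [('cell',.045),('cell_nub',.045),('handle_grip',.1325)]:
    for x in bot.place_of(q,'wrist')[:2]: print(q,x['confidence'],x['point'],ray(k,x['point'][1],x['point'][0],z).round(4))
a=np.array([np.cos(HY),np.sin(HY)]);b=np.array([-a[1],a[0]])
for nm,x,y,z in [('base-',-.074,-.032,.008),('base+',-.074,.032,.008),('hf-',-.047,-.02,.058),('hf+',-.047,.02,.058),('flat top',-.0305,0,.0615),('sh top',.0275,0,.0615),('plate-',.0305,-.02,.051),('plate+',.0305,.02,.051)]:
    q=proj(k,np.r_[H+x*a+y*b,z])[0]; print(nm,((q-[230,110]+.33)*3).round())
```

```text
[-0.30874305  0.36946525  0.07675202] 0.003924033962009817 18.35 [ 0.58520985 -0.04766301  0.20505407]
cell_nub 0.77 [249.1, 318.7] [ 0.5918 -0.0804  0.045 ]
base- [170.  57.]
base+ [378.  57.]
hf- [200. 168.]
hf+ [348. 168.]
flat top [274. 231.]
sh top [274. 429.]
plate- [208. 425.]
plate+ [340. 425.]
```

View pics/w15.png

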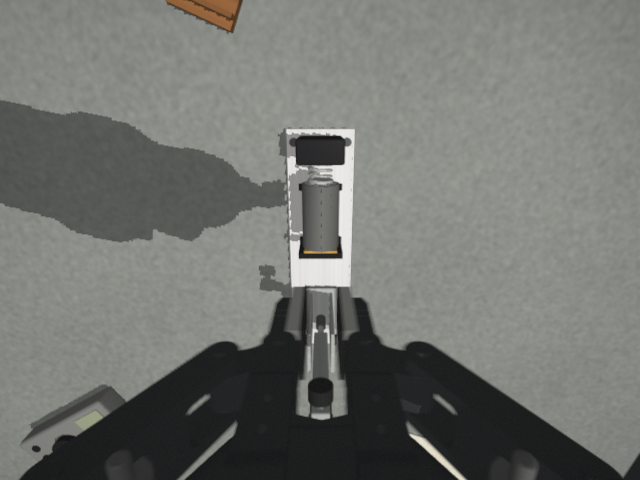

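View pics/w15c.png

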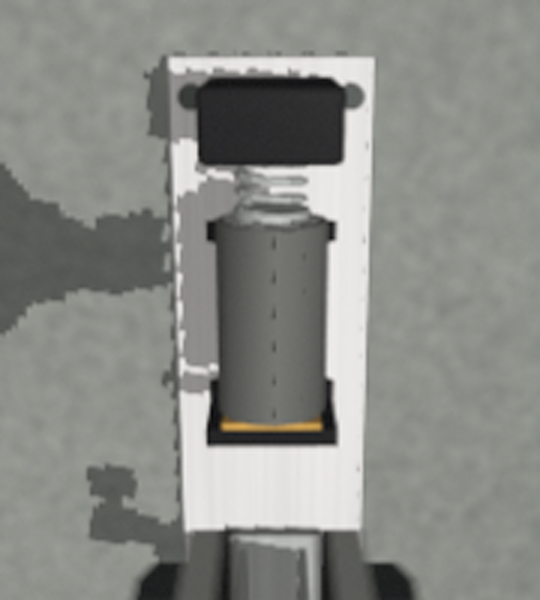

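Run:
```python
from h import *
import pickle
k=pickle.load(open('pics/w15.pkl','rb')); d=np.load('pics/w15.npy'); T=np.linalg.inv(k['camera_from_world'])
a=np.array([np.cos(HY),np.sin(HY)])
for v in range(180,254,6):
    u=321; z=d[v,u]; P=T@[(u-k['cx'])/k['fx']*z,(v-k['cy'])/k['fy']*z,z,1]; print(v,P[2].round(4),((P[:2]-H)@a).round(4))
u,v=450,200; z=d[v,u]; print('bench',(T@[(u-k['cx'])/k['fx']*z,(v-k['cy'])/k['fy']*z,z,1])[2])
```

```text
180 0.0515 -0.0342
186 0.0616 -0.0311
192 0.0609 -0.026
198 0.0623 -0.0213
204 0.061 -0.0159
210 0.0609 -0.0107
216 0.0609 -0.0055
222 0.0608 -0.0002
228 0.0596 0.0055
234 0.0616 0.0103
240 0.0615 0.0158
246 0.0597 0.022
252 0.0498 0.0316
bench -0.0006401596159492651
```

```bash
cat >> h.py <<'E'
def handle(phi,off=0,r=.088,th=-12,cy=-.0015):
    f=np.radians(phi); t=np.radians(th)
    c=np.array([.12,.06])+r*np.array([np.cos(f),np.sin(f)])+(.009+off)*np.array([-np.sin(f),np.cos(f)])
    e=np.array([np.cos(t),np.sin(t)]); dd=np.array([np.sin(t),-np.cos(t)])
    q=c-.011*e-.011*dd
    global DZ; o=DZ; DZ=0; r_=cellpose(q[0],q[1],th,cy); DZ=o; return r_
E
python3 - <<'E'
from h import *
p,Rd=handle(65,.006); print(p)
rel(p+[0,0,.07],Rd); rel(p,Rd)
E
```

```text
[ 0.61254224 -0.18278418  0.15914101]
xyz [-0.1379  0.0014 -0.0258] w [-0.19 11.86 -0.02] rows>=3.4
xyz [-0.1381  0.0016  0.0442] w [-0.19 11.86 -0.02] rows>=3.5
```

Emit:
{"api": "play_rows", "payload": {"targets": [{"fingers": -1,"x": 0,"y": 0.0014,"z": -0.03,"wx": 0,"wy": 0,"wz": 0},{"fingers": -1,"x": -0.03,"y": 0.0014,"z": -0.03,"wx": 0,"wy": 4,"wz": 0},{"fingers": -1,"x": -0.07,"y": 0.0014,"z": -0.03,"wx": 0,"wy": 8,"wz": 0},{"fingers": -1,"x": -0.11,"y": 0.0014,"z": -0.03,"wx": 0,"wy": 11.9,"wz": 0},{"fingers": -1,"x": -0.138,"y": 0.0014,"z": -0.026,"wx": 0,"wy": 11.9,"wz": 0},{"fingers": -1,"x": -0.138,"y": 0.0014,"z": -0.026,"wx": 0,"wy": 11.9,"wz": 0},{"fingers": -1,"x": -0.138,"y": 0.0014,"z": -0.026,"wx": 0,"wy": 11.9,"wz": 0}]}}

```text
time: 19.08
ee_pos: [0.6128, -0.1847, 0.2284]
tcp_rot: [-179.8, -12.1, 100.9]
wrist_force: [0.4, 0.9, -0.5]
opening: 0.0
```

Run:
```python
from h import *
import pickle
k=bot.get_calibration('wrist')
p,d=bot.camera('wrist'); cv2.imwrite('pics/w16.png',p)
p,d=bot.camera('scene'); cv2.imwrite('pics/s16c.png',cv2.resize(p[150:330,150:320],None,fx=3.3,fy=3.3,interpolation=cv2.INTER_CUBIC))
o=bot.get_obs(); print(o['wrist_force'],o['opening'],o['time'],o['ee_pos'],o['tcp_rot'],o['q'].round(1))
rel(*handle(65,.006))
```

```text
[ 0.45013768 -0.12198631  0.26313992] 3.824362684066719e-05 19.1833 [ 0.61289842 -0.1823365   0.23031709] [-179.87704292  -12.05121397  101.08474604] [-20.9  24.5  31.6 103.6  10.1  57.4]
xyz [-0.0152 -0.0003  0.0695] w [-0.12 -0.05 -0.01] rows>=1.7
```

View pics/w16.png

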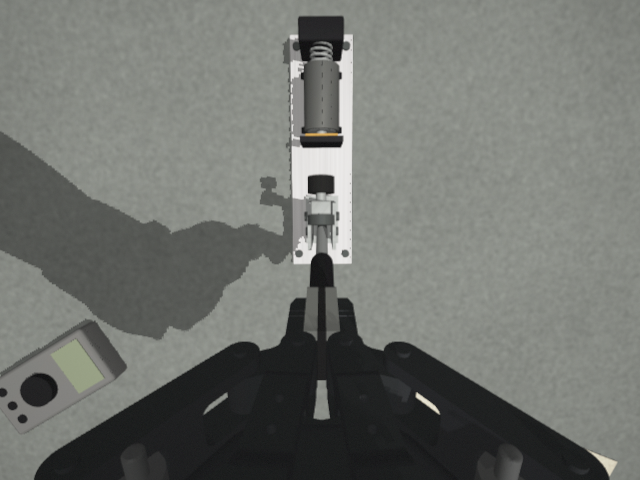

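View pics/s16c.png

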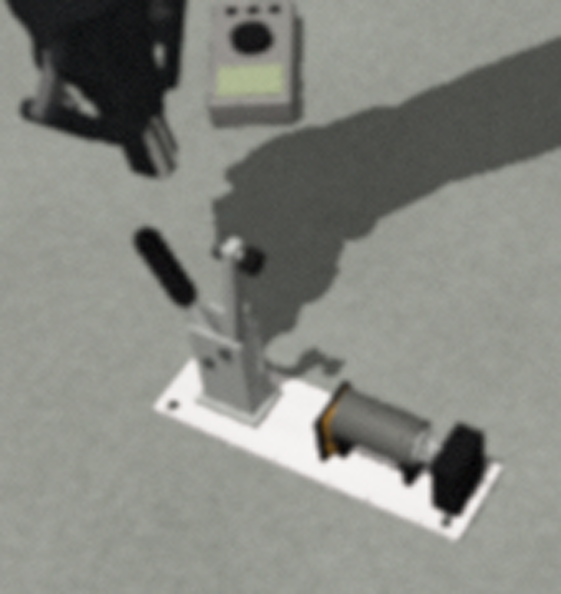

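Emit:
{"api": "play_rows", "payload": {"targets": [{"fingers": -1,"x": -0.007,"y": 0,"z": 0.03,"wx": 0,"wy": 0,"wz": 0},{"fingers": -1,"x": -0.012,"y": 0,"z": 0.055,"wx": 0,"wy": 0,"wz": 0},{"fingers": -1,"x": -0.015,"y": 0,"z": 0.0695,"wx": 0,"wy": 0,"wz": 0},{"fingers": -1,"x": -0.015,"y": 0,"z": 0.0695,"wx": 0,"wy": 0,"wz": 0},{"fingers": -1,"x": -0.015,"y": 0,"z": 0.0695,"wx": 0,"wy": 0,"wz": 0}]}}

```text
time: 19.6
ee_pos: [0.6127, -0.1815, 0.1603]
tcp_rot: [-179.9, -12.0, 101.2]
wrist_force: [0.9, -0.3, 0.4]
opening: 0.0001
```

Run:
```python
from h import *
p,d=bot.camera('wrist'); cv2.imwrite('pics/w17c.png',cv2.resize(p[150:350,220:420],None,fx=3,fy=3,interpolation=cv2.INTER_CUBIC))
p,d=bot.camera('scene'); cv2.imwrite('pics/s17c.png',cv2.resize(p[170:300,150:290],None,fx=4.2,fy=4.2,interpolation=cv2.INTER_CUBIC))
o=bot.get_obs(); print(o['wrist_force'],o['time'],o['ee_pos'])
for f,of in [(65,.006),(65,0),(60,-.001),(55,-.001),(50,-.001),(45,-.001),(40,-.001),(35,-.001),(30,-.001),(25,-.001),(20,-.001),(15,-.001),(10,-.001),(5,-.001),(0,0),(0,-.002)]: print(f); rel(*handle(f,of))
```

```text
[ 0.56139222  0.48637376 -0.11112447] 19.7 [ 0.61351087 -0.18238073  0.16198486]
65
xyz [-0.0008 -0.001   0.0027] w [0.05 0.07 0.08] rows>=0.1
65
xyz [-0.0066 -0.001   0.0041] w [0.05 0.07 0.08] rows>=0.2
60
xyz [-0.0152 -0.0011  0.0057] w [0.05 0.07 0.08] rows>=0.4
55
xyz [-0.0226 -0.0011  0.0078] w [0.05 0.07 0.08] rows>=0.6
50
xyz [-0.0299 -0.0011  0.0104] w [0.05 0.07 0.08] rows>=0.8
45
xyz [-0.0368 -0.0011  0.0137] w [0.05 0.07 0.08] rows>=0.9
40
xyz [-0.0435 -0.0011  0.0176] w [0.05 0.07 0.08] rows>=1.1
35
xyz [-0.0498 -0.0011  0.0221] w [0.05 0.07 0.08] rows>=1.3
30
xyz [-0.0556 -0.0011  0.0271] w [0.05 0.07 0.08] rows>=1.5
25
xyz [-0.061  -0.0011  0.0326] w [0.05 0.07 0.08] rows>=1.7
20
xyz [-0.066  -0.0012  0.0385] w [0.05 0.07 0.08] rows>=1.8
15
xyz [-0.0703 -0.0012  0.0449] w [0.05 0.07 0.08] rows>=2.0
10
xyz [-0.0741 -0.0012  0.0516] w [0.05 0.07 0.08] rows>=2.2
5
xyz [-0.0774 -0.0012  0.0586] w [0.05 0.07 0.08] rows>=2.3
0
xyz [-0.0797 -0.0012  0.0649] w [0.05 0.07 0.08] rows>=2.5
0
xyz [-0.0802 -0.0012  0.0668] w [0.05 0.07 0.08] rows>=2.5
```

View pics/w17c.png

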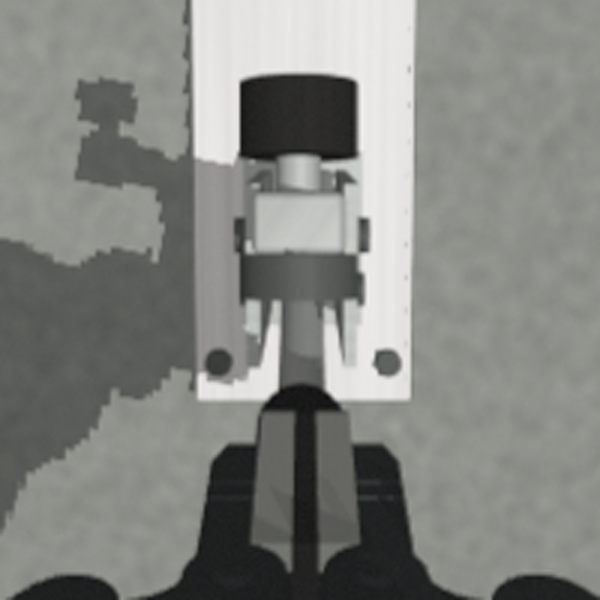

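View pics/s17c.png

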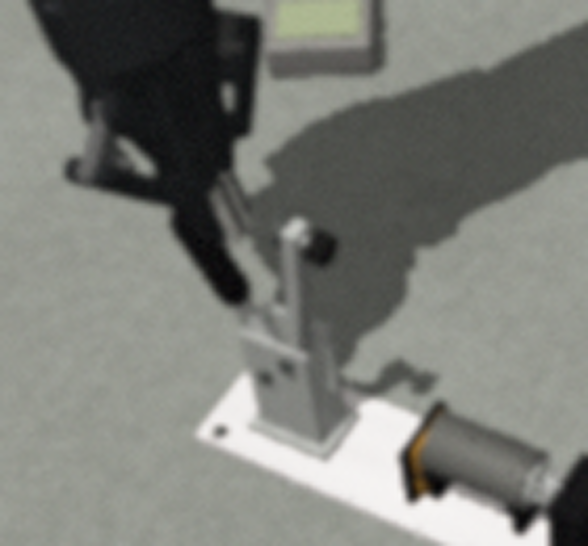

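Emit:
{"api": "play_rows", "payload": {"targets": [{"fingers": -1,"x": -0.0066,"y": -0.001,"z": 0.0035,"wx": 0,"wy": 0,"wz": 0},{"fingers": -1,"x": -0.0105,"y": -0.001,"z": 0.0045,"wx": 0,"wy": 0,"wz": 0},{"fingers": -1,"x": -0.0152,"y": -0.001,"z": 0.0057,"wx": 0,"wy": 0,"wz": 0},{"fingers": -1,"x": -0.019,"y": -0.001,"z": 0.0068,"wx": 0,"wy": 0,"wz": 0},{"fingers": -1,"x": -0.0226,"y": -0.001,"z": 0.0078,"wx": 0,"wy": 0,"wz": 0},{"fingers": -1,"x": -0.0263,"y": -0.001,"z": 0.009,"wx": 0,"wy": 0,"wz": 0},{"fingers": -1,"x": -0.03,"y": -0.001,"z": 0.0104,"wx": 0,"wy": 0,"wz": 0}]}}

```text
time: 20.28
ee_pos: [0.618, -0.2098, 0.1453]
tcp_rot: [179.9, -12.0, 101.1]
wrist_force: [-0.2, 4.6, 5.3]
opening: 0.0
```

Emit:
{"api": "play_rows", "payload": {"targets": [{"fingers": -1,"x": -0.007,"y": 0,"z": 0.0033,"wx": 0,"wy": 0,"wz": 0},{"fingers": -1,"x": -0.0136,"y": 0,"z": 0.0072,"wx": 0,"wy": 0,"wz": 0},{"fingers": -1,"x": -0.02,"y": 0,"z": 0.0117,"wx": 0,"wy": 0,"wz": 0},{"fingers": -1,"x": -0.0257,"y": 0,"z": 0.0167,"wx": 0,"wy": 0,"wz": 0},{"fingers": -1,"x": -0.031,"y": 0,"z": 0.0222,"wx": 0,"wy": 0,"wz": 0},{"fingers": -1,"x": -0.036,"y": 0,"z": 0.028,"wx": 0,"wy": 0,"wz": 0},{"fingers": -1,"x": -0.0404,"y": 0,"z": 0.0345,"wx": 0,"wy": 0,"wz": 0},{"fingers": -1,"x": -0.0404,"y": 0,"z": 0.0345,"wx": 0,"wy": 0,"wz": 0}]}}

```text
time: 20.95
ee_pos: [0.6227, -0.2422, 0.0988]
tcp_rot: [-179.8, -12.1, 101.0]
wrist_force: [-0.6, 0.3, -1.2]
opening: 0.0
```

Run:
```python
from h import *
p,d=bot.camera('scene'); cv2.imwrite('pics/s18c.png',cv2.resize(p[170:320,150:310],None,fx=3.7,fy=3.7,interpolation=cv2.INTER_CUBIC))
o=bot.get_obs(); print(o['wrist_force'],o['time'],o['ee_pos'])
for f,of in [(15,-.001),(10,-.001),(5,-.001),(0,0),(0,-.002)]: rel(*handle(f,of))
```

```text
[-1.00906102 -1.21691439 -0.33077862] 21.0 [ 0.62286477 -0.24191849  0.09979019]
xyz [ 0.0015  0.0012 -0.0035] w [-0.16 -0.07 -0.06] rows>=0.1
xyz [-0.0024  0.0013  0.0032] w [-0.16 -0.07 -0.06] rows>=0.1
xyz [-0.0056  0.0013  0.0102] w [-0.16 -0.07 -0.06] rows>=0.3
xyz [-0.008   0.0013  0.0164] w [-0.16 -0.07 -0.06] rows>=0.4
xyz [-0.0084  0.0013  0.0184] w [-0.16 -0.07 -0.06] rows>=0.5
```

View pics/s18c.png

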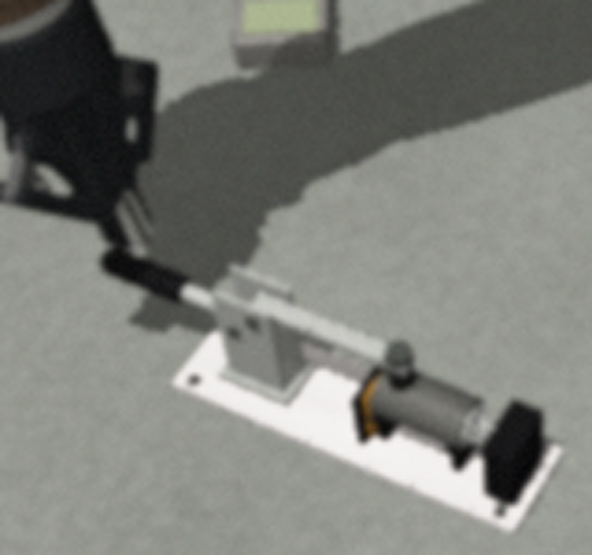

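Emit:
{"api": "play_rows", "payload": {"targets": [{"fingers": -1,"x": -0.003,"y": 0.001,"z": 0.005,"wx": 0,"wy": 0,"wz": 0},{"fingers": -1,"x": -0.0055,"y": 0.001,"z": 0.01,"wx": 0,"wy": 0,"wz": 0},{"fingers": -1,"x": -0.008,"y": 0.001,"z": 0.0145,"wx": 0,"wy": 0,"wz": 0},{"fingers": -1,"x": -0.008,"y": 0.001,"z": 0.0165,"wx": 0,"wy": 0,"wz": 0},{"fingers": -1,"x": -0.008,"y": 0.001,"z": 0.0165,"wx": 0,"wy": 0,"wz": 0}]}}

```text
time: 21.42
ee_pos: [0.625, -0.2457, 0.0828]
tcp_rot: [-179.9, -12.0, 101.1]
wrist_force: [-0.1, -0.8, -1.0]
opening: 0.0001
```

Emit:
{"api": "play_rows", "payload": {"targets": [{"fingers": -1,"x": 0,"y": 0,"z": 0.001,"wx": 0,"wy": 0,"wz": 0},{"fingers": -1,"x": 0,"y": 0,"z": 0.002,"wx": 0,"wy": 0,"wz": 0},{"fingers": -1,"x": 0,"y": 0,"z": 0.002,"wx": 0,"wy": 0,"wz": 0},{"fingers": -1,"x": 0,"y": 0,"z": 0.002,"wx": 0,"wy": 0,"wz": 0}]}}

```text
time: 21.75
ee_pos: [0.6253, -0.2454, 0.0819]
tcp_rot: [-180.0, -12.0, 101.1]
wrist_force: [-0.2, 0.1, -0.1]
opening: 0.0001
```

Emit:
{"api": "play_rows", "payload": {"targets": [{"fingers": -1,"x": 0,"y": 0,"z": 0.001,"wx": 0,"wy": 0,"wz": 0},{"fingers": -1,"x": 0,"y": 0,"z": 0.002,"wx": 0,"wy": 0,"wz": 0},{"fingers": -1,"x": 0,"y": 0,"z": 0.002,"wx": 0,"wy": 0,"wz": 0},{"fingers": -1,"x": 0,"y": 0,"z": 0.002,"wx": 0,"wy": 0,"wz": 0}]}}

```text
time: 22.08
ee_pos: [0.6254, -0.2453, 0.0812]
tcp_rot: [180.0, -11.9, 101.1]
wrist_force: [-1.0, -0.7, 8.0]
opening: 0.0
```

Emit:
{"api": "play_rows", "payload": {"targets": [{"fingers": -1,"x": 0,"y": 0,"z": -0.02,"wx": 0,"wy": 0,"wz": 0},{"fingers": -1,"x": 0,"y": 0,"z": -0.06,"wx": 0,"wy": 0,"wz": 0},{"fingers": -1,"x": 0,"y": 0,"z": -0.1,"wx": 0,"wy": 0,"wz": 0},{"fingers": -1,"x": 0,"y": 0,"z": -0.14,"wx": 0,"wy": 6,"wz": 0},{"fingers": -1,"x": 0.03,"y": 0,"z": -0.16,"wx": 0,"wy": -12,"wz": 0},{"fingers": -1,"x": 0.03,"y": 0,"z": -0.16,"wx": 0,"wy": -12,"wz": 0},{"fingers": -1,"x": 0.03,"y": 0,"z": -0.16,"wx": 0,"wy": -12,"wz": 0},{"fingers": -1,"x": 0.03,"y": 0,"z": -0.16,"wx": 0,"wy": -12,"wz": 0}]}}

```text
time: 22.75
ee_pos: [0.6264, -0.2472, 0.2432]
tcp_rot: [180.0, 0.0, 101.3]
wrist_force: [-1.1, -0.4, 0.1]
opening: -0.0
```

Run:
```python
from h import *
k=bot.get_calibration('wrist')
p,d=bot.camera('wrist'); cv2.imwrite('pics/w20.png',p)
s,_=bot.camera('scene'); cv2.imwrite('pics/s20.png',s); cv2.imwrite('pics/s20c.png',cv2.resize(s[190:320,180:310],None,fx=4.4,fy=4.4,interpolation=cv2.INTER_CUBIC))
for q,z in [('clamp_pad',.0615),('handle_grip',.06)]:
    for x in bot.place_of(q,'wrist')[:2]:
        P=ray(k,x['point'][1],x['point'][0],z); a=np.array([np.cos(HY),np.sin(HY)]); print(q,x['confidence'],P.round(4),((P[:2]-H)@a).round(4))
T=np.linalg.inv(k['camera_from_world'])
a=np.array([np.cos(HY),np.sin(HY)]);b=np.array([-a[1],a[0]])
for x in np.arange(.165,.225,.01):
    u,v=proj(k,np.r_[H+x*a-.0015*b,.069])[0].round().astype(int)
    if 0<=v<480 and 0<=u<640:
        z=d[v,u]; print(round(x,3),u,v,(T@[(u-k['cx'])/k['fx']*z,(v-k['cy'])/k['fy']*z,z,1])[2].round(4))
print(bot.get_obs()['time'],bot.get_obs()['wrist_force'])
```

```text
handle_grip 0.93 [ 0.6267 -0.2443  0.06  ] 0.1982
0.165 318 171 0.067
0.175 318 182 0.0682
0.185 318 193 0.0692
0.195 318 204 0.0679
0.205 318 214 0.0687
0.215 318 225 0.0682
22.95 [ 0.62198939 -0.52991993  0.19729399]
```

View pics/w20.png

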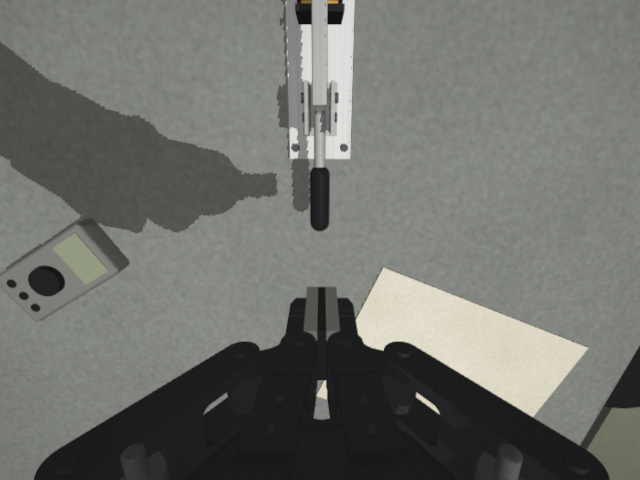

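View pics/s20c.png

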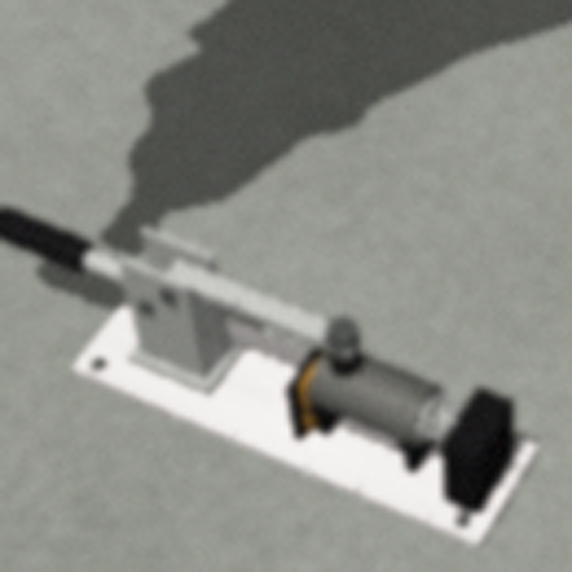

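View pics/s20.png

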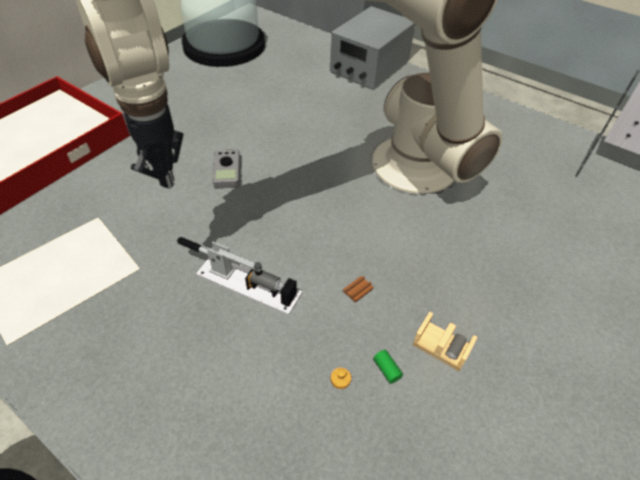

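The handle is level: the top of its grip measures 67–69 mm above the bench all along its length. The pad is on the cell, the cell lies in its saddles against the plate, and the other things are where they were. I'm handing in now.

Run:
```python
from workcell import bot
print(bot.job_done(), bot.get_obs()['time'])
```

```text
the job is handed in; nothing more can be done
the job is handed in; nothing more can be done
```

The large cell is in the holder, flat end on the spring and button end at the brass plate, and the clamp is shut with its pad on the cell. I lifted the cell from the tray by its ends and changed grip on the rest. It went in tilted 22° against the spring, then down into the saddles. After letting go, I pushed the handle over centre and pressed it to its stop with about 8 N. I handed in at about 23 s.

**Last checks:**
- **Cell:** depth readings put its top at 60–62 mm along its length (61.5 mm expected), with no visible gap at the plate. I took these before closing the clamp; afterwards I only saw it in the scene picture, where it looked the same.
- **Handle:** level, with the top of the grip at 67–69 mm (69 mm expected).
- **Other things:** the small cell, weight, meter and green cell looked unmoved in the last scene picture. I compared them by eye and did not measure them.

**What disagreed or failed:**
- **Holder position:** a close view put the holder about 2 mm to the side of my first fit; I corrected for this before pushing the cell in.
- **Cell on the rest:** it lay about 2.5 mm further toward its button end than planned; I moved the second grip to match.
- **Pad:** the network did not find it in the last wrist picture, so that the pad rests on the cell I saw only in the scene picture.

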